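# Start the burr clamp nut on the grinder's stud

### The job

The grinder head has been cleaned: take the aluminium flange nut from the rubber mat, set it flange down on the stud and, pressing lightly, turn it backwards (counter-clockwise from above) until you feel its thread drop in, then turn it forwards (clockwise) until it is fully home with its flange flat on the hub. Work gently so the thread is never forced, leave the cup, pitcher, tamper and brush where they are, and let go of the nut at the end.

Things in the scene. Friction and masses are not known exactly. Their poses are not given: they have to be found in the camera images.
- nut: Loose bare-aluminium hex flange nut, about 100 g, flange down on the mat at the start. Origin: centre of its underside; z up along its axis. Round flange 60 mm wide, 4 mm thick; above it a hexagon 46 mm across flats (53 mm across corners), from 4 to 30 mm above the origin. +x points squarely out through the middle of one flat; the other flats follow every 60 degrees.
- nut_lugs (a point): Point on the nut's axis, 9 mm above its underside (axes as the nut's), level with three round thread lugs inside the bore: 4 mm thick, 120 degrees apart, reaching in to 12 mm from the axis; the bore is 34 mm wide. Which way the lugs lie is not given. If they happen to meet the gaps in the stud's thread, the nut drops in at once, without backing off.
- seat (a point): Centre of the seat, where the nut's underside ends up: the flat top of the steel hub (66 mm wide, 12 mm above the black grinder head). z up along the fixed upright stud, which rises to 34 mm above here. The nut's underside is about 12 to 14 mm above this point while the lugs ride on the thread's ends, about 4 mm when they have dropped in, and 0 when home.
- thread_start (a point): Point on the stud's axis 19 mm above the seat, level with the ends of its right-hand three-start thread (31 mm across): three ridges of 90 degrees with 30 degree gaps. Turned counter-clockwise from above, by up to 120 degrees, the lugs slide off the ridges and drop 8 mm through the gaps, where a wall stops them. Clockwise before that they jam on 2.5 mm nibs. Where the gaps lie is not given.
- stud_top (a point): Centre of the stud's top, 34 mm above the seat, 13 mm across, tapering out to 22 mm at 9 mm below this point, so that it guides the nut in. Once dropped in, the nut needs about 80 to 95 degrees of clockwise turning, under the ridges, to sink the last 4 mm to the seat and meet a solid stop.
- stud: The fixed steel hub with the threaded stud in one piece (origin 12 mm below seat, on the same axis, z up). The thread must not be forced: keep the contact force between nut and stud below 40 N (about 0.5 N m of turning against a stop); pressing down with 3 to 6 N is enough. Its stops are rigid.
- grinder: The fixed round black grinder head on the counter that carries the stud, 170 mm wide at the foot, 148 mm above, 80 mm high. Origin: centre of its underside.
- mat: Fixed black rubber mat, 150 x 130 x 4 mm, on which the nut starts. Origin: centre of its underside.
- cup: Loose white cup, 64 mm wide, 58 mm high; leave alone. Origin: centre of its underside.
- pitcher: Loose steel milk pitcher with a handle, 84 mm wide, 100 mm high; leave alone. Origin: centre of its underside.
- tamper: Loose dark steel tamper standing on its 58 mm foot, 90 mm high; leave alone. Origin: centre of its underside.
- brush: Loose brush lying flat, 190 mm long, 42 mm wide; leave alone. Origin: under its middle, x along the brush.
Things that resemble listed ones, but are neither listed nor needed, are in the scene too. What is shaped like the nut but green, orange or turquoise is not meant.

How it is judged:
By the outcome, as a careful person would: the job done as asked, in the order asked, and still so for the second after the job is handed in, with the robot touching nothing.
It also fails if it takes over 64 s, if anything falls off the work surface, if the arm or the gripper's body presses on something with over 40 N, if the wrist force passes 120 N, or if a joint passes its speed limit or range.

### The arm

A 6-joint arm with a two-finger parallel gripper is mounted at the origin on the work surface. World frame = base frame: x ahead of the robot, y to its left, z up, the work surface at z = 0. Lengths are in m, angles in degrees, forces in N, time in s.
With the tool pointing down it reaches from about 0.25 to 0.725 m from the base axis. Payload 9.7 kg.
Tool frame: the origin (TCP) lies between the finger pads; the fingertips stand 19 mm ahead of it and the grasp point (between the pads) is the TCP; x points along the fingers, y is the direction in which the jaws open and shut, and the axes are right-handed (so a half turn about x gives the same grasp; the last joint's range is limited). The gripper opens to 85 mm and grips with 20 to 120 N. Pads are 22 mm wide; open, the fingers measure 114 mm over their backs; the gripper's body (76 mm by 85 mm) begins 54 mm behind the grasp point. The pads swing forward as they close: fully open they stand 13 mm farther back than shut.
Start: joints at [-71.104, 4.979, 10.078, 95.1, 0, 90], TCP at [0.178, -0.52, 0.25] pointing down, gripper open.
Joint ranges: [-179.16, 179.16], [-48.56, 103.87], [-65.8, 70.77], [-126.05, 130.52], [-82.76, 87.17], [-180, 180]. Speed limits (degrees/s): [127.2, 127.2, 147.25, 180, 180, 180].

### API

Orientations are given as [roll, pitch, yaw] about the fixed x, y, z axes, in that order (R = Rz(yaw) Ry(pitch) Rx(roll)).
In Python, from workcell import bot gives the robot as it stands. The module is installed in compiled form; this text tells all that it offers.
- The arm moves only by the shell command python3 -m handwheel 'ROWS' [FORCE]. ROWS is JSON, a list of rows, each a list of 7 numbers: the turn, a rotation vector about the tool's x, y, z in degrees, then the shift along the tool's x, y, z in m, then the closure, from -1 (fully open) to 1 (shut), so that 0 is half open. In form: [[ax, ay, az, dx, dy, dz, fingers], ...]. A call has 1 to 20 rows; each row is the pose to reach, as a shift and turn from the pose commanded when the call began, along the tool's axes at that moment; what a row does not reach only later rows make up. A row lasts 1/8 s, in which the tool goes at most 62.5 mm and 10.7 degrees, less where a joint would pass 70% of its speed; a pose out of reach is approached as far as the arm can. A call with a gripper value outside its range is refused whole. The fingers move at their own pace and stop on an object; FORCE is the grip in N (left out, the last holds). Time passes only in rows, so rows that repeat a pose let the fingers close. It gives the time, the measured TCP pose, the force and the opening at its end, in the units of the state.
- bot.get_obs(): the state, without advancing time (a new reading comes with each control period).
- bot.camera(name): name is "side" or "top" or "wrist"; returns a dict with "frame" (480x640x3 uint8, red, green, blue), "fx", "fy", "cx", "cy" (pixels), "R" (3x3) and "t" (3): a world point X has camera coordinates R X + t; the wrist camera has in their place "tool_from_camera" (4x4, takes a point from camera to tool coordinates, whose origin is the TCP and whose axes are the tool frame's). Camera axes: x right, y down, z forward; pixel columns grow to the right and rows downward; lengths in m; the calibration is good to about 2 mm. A picture is of the moment at which its call begins: read the wrist's pose just before it. There is no depth.
- bot.job_done(): hands the job in, once; it reports no verdict.
Trained networks look in a picture, given as the dict that the camera call returned (one of the last four; its "shot" number tells which), for a name from the list of things; names that differ only in an ending like _2 or _b are one class to them, and where a whole thing is asked for, a point or a joint stands for the part that bears it (a point fixed in the world has none). Each returns a list of dicts, best first, with "conf" (0 to 1); they miss things now and then, are a little off and sometimes report something else, mostly with a low value. They report only what shows in the picture. A call takes as long as a camera call. They do not tell look-alikes from the thing itself.
- bot.look_for(name, picture): "bbox" ([left, top, width, height] as shares, 0 to 1, of the picture: columns of its width, rows of its height, round what is visible of it).
- bot.tip_of(name, picture): "centre" ([column, row] as shares, 0 to 1, of the picture: columns of its width, rows of its height: a listed point, or the origin of a listed thing).
The state is a dict: "time": time; "q": joint angles; "qd": joint speeds; "joint_efforts": joint torques, N m; "ee_pos": TCP position; "tcp_rot": TCP orientation; "wrist_force": force on the tool from outside, world axes, zero at the start; "torque": the same for the moment, N m; "opening": finger opening in m.
Only numpy, scipy, OpenCV 4.12 (cv2) and the standard library are available. Lean on these libraries where they do the work, as an engineer would, in place of code of your own. Each camera call takes 0.05 s, during which the arm holds its last target.

## Working session

There is one attempt and no reset: what is moved stays moved. The work goes in short steps, Python scripts to look and compute and a shell command to move; the robot and the scene stay as the last step left them, time stands still between calls to the robot, and variables do not carry over. Pictures are saved under pics/ and viewed, and the job is handed in when it is done.

```bash
mkdir -p pics; ls; cat > h.py <<'E'
import numpy as np, cv2
from workcell import bot
from scipy.spatial.transform import Rotation as Ro
def save(p,name,crop=None,scale=1):
    f=p["frame"]
    if crop: l,t,w,h=crop; f=f[t:t+h,l:l+w]
    if scale!=1: f=cv2.resize(f,None,fx=scale,fy=scale,interpolation=cv2.INTER_CUBIC)
    cv2.imwrite("pics/"+name,cv2.cvtColor(f,cv2.COLOR_RGB2BGR))
def ray(p,u,v,o=None):
    d=np.array([(u-p["cx"])/p["fx"],(v-p["cy"])/p["fy"],1.])
    if "R" in p:
        R=np.array(p["R"]);t=np.array(p["t"]); return -R.T@t, R.T@d
    T=np.array(p["tool_from_camera"]);Rt=Ro.from_euler('xyz',o["tcp_rot"],degrees=True).as_matrix()
    return np.array(o["ee_pos"])+Rt@T[:3,3], Rt@(T[:3,:3]@d)
def at_z(p,u,v,z,o=None):
    c,d=ray(p,u,v,o); return c+d*(z-c[2])/d[2]
def tri(rs):
    A=np.zeros((3,3));b=np.zeros(3)
    for c,d in rs:
        d=d/np.linalg.norm(d);P=np.eye(3)-np.outer(d,d);A+=P;b+=P@c
    return np.linalg.solve(A,b)
E
python3 - <<'E'
from h import *
np.set_printoptions(precision=4,suppress=True)
o=bot.get_obs();print(o)
for n in ["top","side"]:
    p=bot.camera(n);save(p,n+"0.png")
    print(n,p["R"],p["t"],p["fx"])
    for k in ["nut","nut_lugs","seat","thread_start","stud_top","grinder","mat"]:
        print(k,[(round(d["conf"],2),round(d["centre"][0]*640,1),round(d["centre"][1]*480,1)) for d in bot.tip_of(k,p)])
E
```

```text
pics
{'time': 0.0, 'q': array([-71.1028,   5.0113,  10.0333,  95.1   ,   0.0003,  90.0008]), 'qd': array([-0.0105,  0.0166, -0.0368,  0.0007,  0.1073,  0.0317]), 'joint_efforts': array([  0.0001, -52.0395,  46.4801,   0.0165,   0.    ,   0.    ]), 'ee_pos': array([ 0.1781, -0.5202,  0.2496]), 'tcp_rot': array([-90.235 ,  89.922 , 108.6615]), 'wrist_force': array([0.0438, 0.7104, 0.4989]), 'torque': array([ 0.0046, -0.0124,  0.0336]), 'opening': 0.08562967624089732}
top [[ 0.0033 -1.      0.0063]
 [-0.9938 -0.004  -0.1111]
 [ 0.1111 -0.0059 -0.9938]] [-0.0433  0.5342  0.9115] 456.70558320459804
nut [(0.91, 389.2, 345.4), (0.83, 303.0, 220.3), (0.61, 447.8, 293.0), (0.6, 369.2, 270.3), (0.46, 400.7, 147.1)]
nut_lugs [(0.75, 386.1, 346.1), (0.67, 445.6, 293.9), (0.57, 370.5, 270.3), (0.55, 299.7, 219.1)]
seat [(0.6, 201.8, 261.7), (0.57, 202.0, 261.2)]
thread_start [(0.87, 201.6, 257.6)]
stud_top [(0.93, 200.1, 259.2), (0.62, 201.1, 259.7), (0.48, 213.4, 268.3)]
grinder [(0.61, 211.7, 266.2)]
mat [(0.73, 376.1, 267.5)]
side [[-0.8433 -0.5373 -0.015 ]
 [-0.3378  0.5515 -0.7627]
 [ 0.4181 -0.6381 -0.6466]] [0.4515 0.2709 0.9158] 512.4757221113907
nut [(0.76, 430.5, 220.4), (0.72, 385.5, 246.9), (0.68, 450.5, 262.3), (0.63, 313.4, 270.9)]
nut_lugs [(0.96, 449.2, 263.6), (0.91, 384.8, 243.4), (0.85, 426.6, 216.4), (0.72, 310.1, 267.5)]
seat [(0.98, 298.7, 315.0)]
thread_start [(0.8, 297.9, 305.1)]
stud_top [(0.8, 299.2, 302.3)]
grinder [(0.84, 305.6, 342.8), (0.51, 360.9, 299.1)]
mat [(0.97, 385.6, 248.2)]
```

View pics/top0.png

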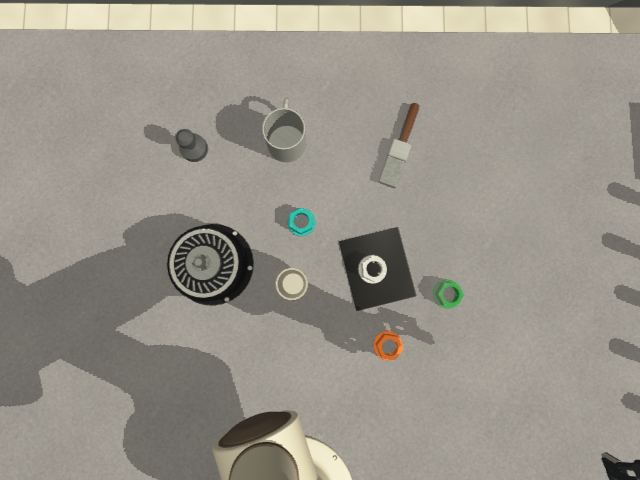

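View pics/side0.png

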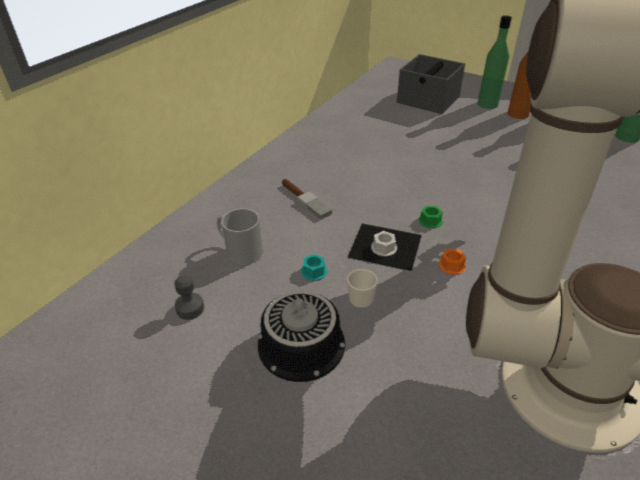

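Candidates for the nut in the top picture: aluminium on the mat (372,269), turquoise (302,221), green (450,294) and orange (389,346). The bare aluminium one on the mat fits the description. The stud is at about (201,260). Next is a close crop to check, then triangulation.

```bash
python3 - <<'E'
from h import *
np.set_printoptions(precision=4,suppress=True)
P={n:bot.camera(n) for n in ["top","side"]}
for n,c in [("top",(330,220,100,100)),("side",(340,200,100,80))]: save(P[n],n+"_nut.png",c,6)
save(P["top"],"top_stud.png",(150,210,110,100),6);save(P["side"],"side_stud.png",(250,270,100,75),8)
def best(k,n,near):
    r=[np.array(d["centre"])*[640,480] for d in bot.tip_of(k,P[n])]
    return min(r,key=lambda a:np.linalg.norm(a-near))
for k,a,b in [("nut",(372,269),(385,246)),("nut_lugs",(372,269),(385,243)),("seat",(201,260),(299,315)),("thread_start",(201,260),(298,305)),("stud_top",(201,260),(298,302)),("grinder",(210,265),(302,343))]:
    try:
        u=best(k,"top",a);v=best(k,"side",b)
        print(k,u,v,tri([ray(P["top"],*u),ray(P["side"],*v)]))
    except Exception as e: print(k,e)
for n,u in [("top",(372,269)),("side",(384.5,243))]: print(n,at_z(P[n],*u,.019))
for n,u in [("top",(201,260)),("side",(298.5,303))]: print(n,at_z(P[n],*u,.115))
E
```

```text
nut [369.92  269.088] [383.872 248.592] [ 0.4504 -0.1547  0.0072]
nut_lugs [370.688 272.208] [383.232 244.416] [ 0.4475 -0.1524  0.0229]
seat [202.816 260.592] [296.192 311.712] [0.4659 0.175  0.095 ]
thread_start [202.88  260.688] [296.384 303.312] [0.466  0.171  0.1135]
stud_top [197.12  260.016] [299.584 300.72 ] [0.4618 0.1754 0.1281]
grinder [211.968 263.616] [301.184 344.016] [0.461  0.176  0.0057]
top [ 0.4517 -0.1569  0.019 ]
side [ 0.4514 -0.1613  0.019 ]
top [0.465  0.1729 0.115 ]
side [0.4647 0.1703 0.115 ]
```

View pics/top_nut.png

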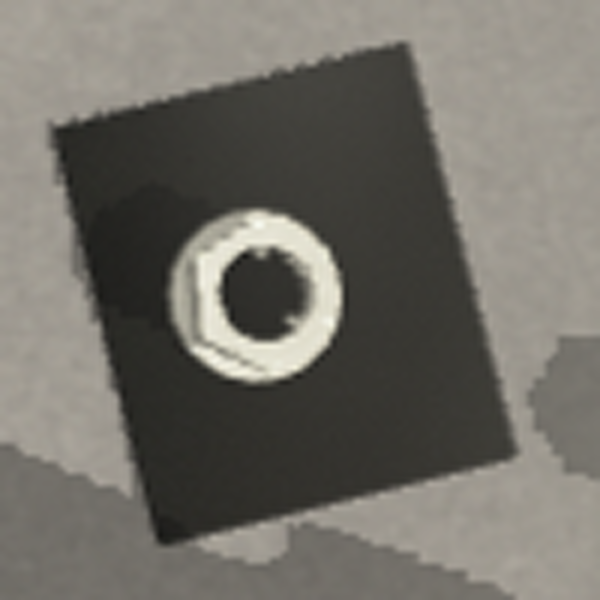

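View pics/side_nut.png

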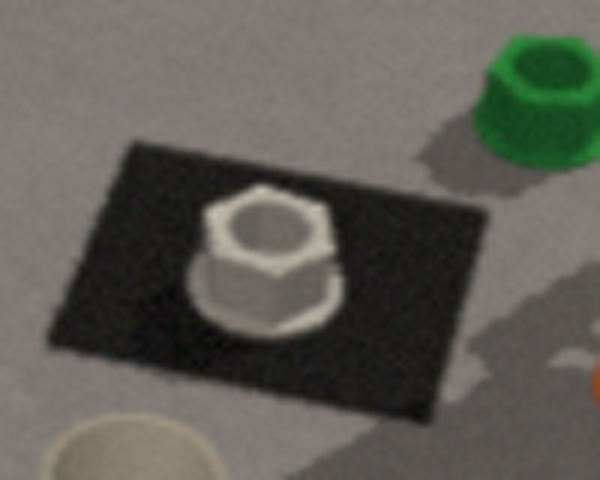

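View pics/top_stud.png

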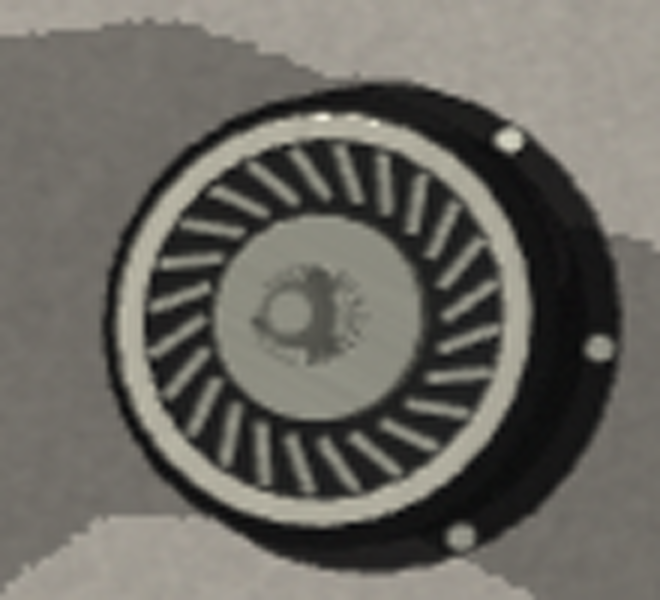

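View pics/side_stud.png

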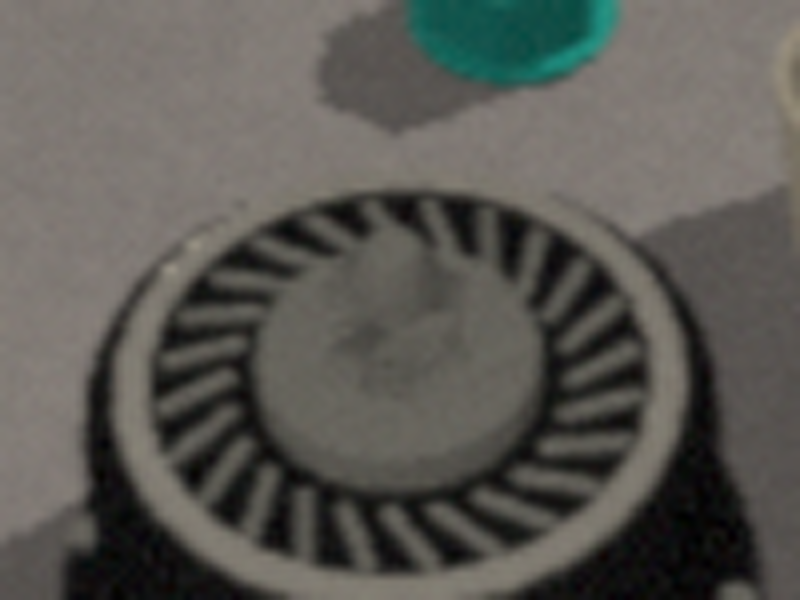

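```bash
python3 - <<'E'
from h import *
np.set_printoptions(precision=4,suppress=True)
o=bot.get_obs()
R=Ro.from_euler('xyz',o["tcp_rot"],degrees=True).as_matrix();print(R)
p=bot.camera("wrist");print(p["tool_from_camera"],p["fx"],p["cx"],p["cy"]);save(p,"w0.png")
d=np.array([.44,-.157,.22])-o["ee_pos"];print("tool shift",R.T@d)
E
```

```text
[[-0.      0.3238 -0.9461]
 [ 0.     -0.9461 -0.3238]
 [-1.     -0.     -0.    ]]
[[ 0.0001 -0.2831  0.9591 -0.1237]
 [ 1.      0.0001 -0.0001  0.0014]
 [-0.      0.9591  0.2831 -0.0714]
 [ 0.      0.      0.      1.    ]] 407.733263592223 315.5117388954414 242.02673864922312
tool shift [ 0.0303 -0.259  -0.3654]
```

View pics/w0.png

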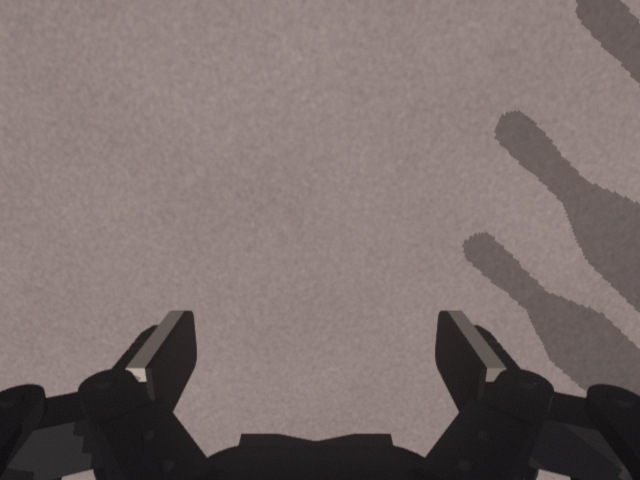

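```bash
python3 -m handwheel '[[-20,0,0,0.02,-0.12,-0.18,-1],[-41,0,0,0.05,-0.255,-0.375,-1],[-41,0,0,0.05,-0.255,-0.375,-1],[-41,0,0,0.05,-0.255,-0.375,-1],[-41,0,0,0.05,-0.255,-0.375,-1],[-41,0,0,0.05,-0.255,-0.375,-1],[-41,0,0,0.05,-0.255,-0.375,-1],[-41,0,0,0.05,-0.255,-0.375,-1],[-41,0,0,0.05,-0.255,-0.375,-1],[-41,0,0,0.05,-0.255,-0.375,-1],[-41,0,0,0.05,-0.255,-0.375,-1]]' 30
python3 - <<'E'
from h import *
np.set_printoptions(precision=4,suppress=True)
o=bot.get_obs();print(o["q"],o["ee_pos"],o["tcp_rot"],o["wrist_force"],o["time"])
p=bot.camera("wrist");save(p,"w1.png");save(p,"w1c.png",(220,150,200,150),4)
for k in ["nut","nut_lugs"]:
    for d in bot.tip_of(k,p):
        u=np.array(d["centre"])*[640,480];print(k,d["conf"],u,at_z(p,*u,.004 if k=="nut" else .013,o))
E
```

```text
time: 2.92
ee_pos: [0.4499, -0.1585, 0.2005]
tcp_rot: [86.7, 90.0, -33.4]
wrist_force: [0.0, 0.1, -0.3]
opening: 0.0854
[-19.4056  -5.7567  -6.114   89.6194  -0.0058 100.785 ] [ 0.4499 -0.1585  0.2005] [ 86.7484  89.976  -33.4422] [ 0.0028  0.111  -0.289 ] 2.925
nut 0.83 [355.008 383.376] [ 0.4021 -0.3138  0.004 ]
nut 0.82 [316.096 215.808] [ 0.45   -0.1607  0.004 ]
nut 0.59 [183.424 331.2  ] [ 0.2978 -0.1917  0.004 ]
nut_lugs 0.76 [319.808 217.68 ] [ 0.4528 -0.1617  0.013 ]
nut_lugs 0.57 [356.928 392.784] [ 0.4013 -0.3172  0.013 ]
```

View pics/w1.png

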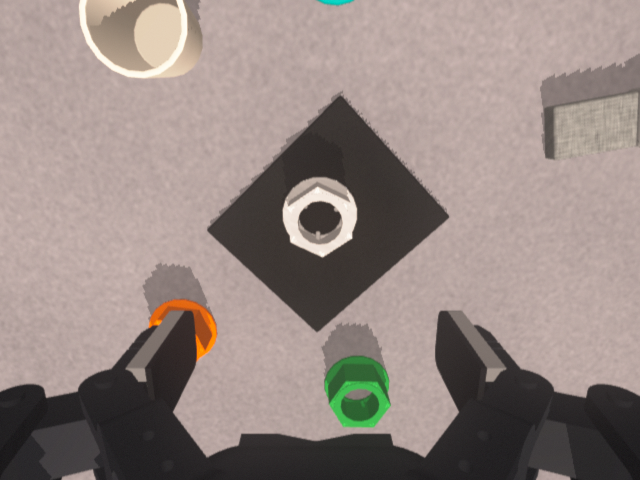

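View pics/w1c.png

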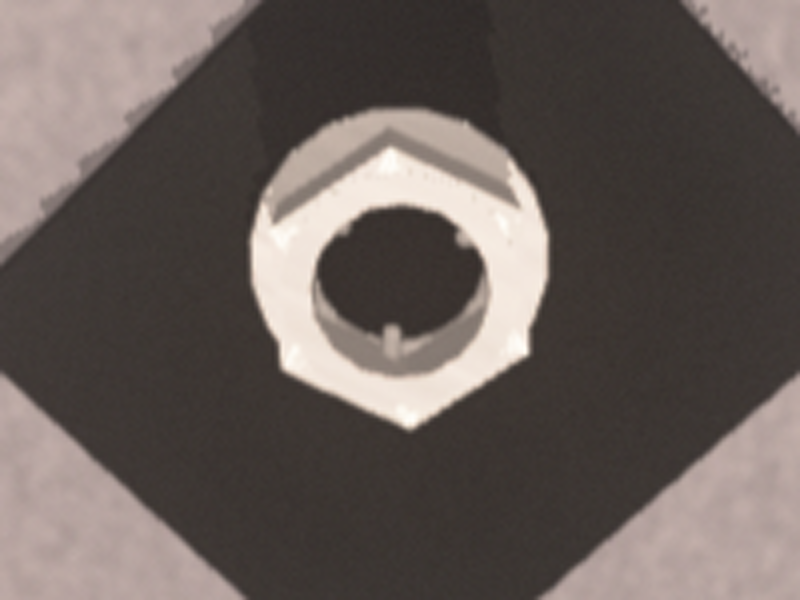

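```bash
python3 - <<'E'
from h import *
from scipy.optimize import least_squares
np.set_printoptions(precision=4,suppress=True)
o=bot.get_obs();p=bot.camera("wrist")
R=Ro.from_euler('xyz',o["tcp_rot"],degrees=True).as_matrix();print("az_y",np.degrees(np.arctan2(R[1,1],R[0,1])))
C=np.array([(392,150),(278,212),(515,205),(283,365),(528,352),(410,428)])/4+[220,150]
W=np.array([at_z(p,*c,.034,o)[:2] for c in C]);print(W)
def f(x):
    ph=np.radians(x[2]+60*np.arange(6)); K=x[:2]+.0531/2*np.c_[np.cos(ph),np.sin(ph)]
    d=np.linalg.norm(W[:,None]-K[None],axis=2);return d.min(1)*1e3
s=min((least_squares(f,[*W.mean(0),a],x_scale=[.01,.01,10]) for a in range(0,60,10)),key=lambda s:s.cost)
print("centre,corner az",s.x,s.fun,"flats",(s.x[2]%60)+30)
L=np.array([(345,230),(463,240),(392,345)])/4+[220,150]
for l in L:
    w=at_z(p,*l,.014,o)[:2]-s.x[:2];print("lug",np.hypot(*w),np.degrees(np.arctan2(w[1],w[0])))
# rim ellipse check: dark bore segmentation not needed
f2=p["frame"];hsv=cv2.cvtColor(f2,cv2.COLOR_RGB2GRAY)
m=(hsv[150:300,220:420]>125).astype(np.uint8)
n,lab,st,ce=cv2.connectedComponentsWithStats(m);print(st[:6],ce[:6])
E
```

```text
az_y -30.179006613389124
[[ 0.4651 -0.1374]
 [ 0.4417 -0.1367]
 [ 0.4792 -0.1571]
 [ 0.4276 -0.1618]
 [ 0.468  -0.1824]
 [ 0.4418 -0.1843]]
centre,corner az [ 0.4539 -0.16    2.9128] [1.3891 2.3938 1.9022 0.5278 0.3456 0.7112] flats 32.912779680753964
lug 0.012472504744107623 118.29060606439123
lug 0.013040568400252105 -9.756207633848383
lug 0.01664110669423887 -125.34927000085969
[[    0     0   200   150 20535]
 [    0     0    62    62  2046]
 [  171     0    29    32   470]
 [   63    27    74    81  3381]
 [  111    83     1     1     1]
 [  110    87     1     1     1]] [[105.0396  73.2316]
 [ 20.7742  20.8905]
 [189.7638  10.2553]
 [ 99.3546  64.3336]
 [111.      83.    ]
 [110.      87.    ]]
```

```bash
python3 -m handwheel '[[-3,0,0,0.05,0.0035,0,-1],[-3,0,0,0.1,0.0035,0,-1],[-3,0,0,0.1,0.0035,0,-1]]'
python3 - <<'E'
from h import *
np.set_printoptions(precision=4,suppress=True)
o=bot.get_obs();print(o["q"],o["ee_pos"],o["wrist_force"],o["time"])
p=bot.camera("wrist");save(p,"w2.png");save(p,"w2c.png",(220,200,200,150),4)
for k in ["nut","nut_lugs"]:
    for d in bot.tip_of(k,p):
        u=np.array(d["centre"])*[640,480];print(k,d["conf"],u,at_z(p,*u,.004 if k=="nut" else .013,o))
E
```

```text
time: 3.5
ee_pos: [0.4511, -0.1589, 0.0972]
tcp_rot: [-82.3, 89.6, 160.6]
wrist_force: [-0.4, 0.9, -0.3]
opening: 0.0851
[-19.4025  -4.6812 -16.5292  78.521    0.0001  97.7318] [ 0.4511 -0.1589  0.0972] [-0.3645  0.8648 -0.3196] 3.5
nut 0.69 [316.416 253.104] [ 0.4516 -0.159   0.004 ]
```

View pics/w2.png

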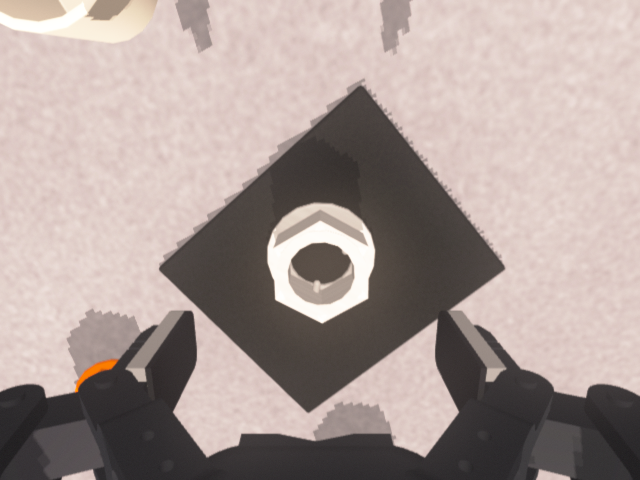

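View pics/w2c.png

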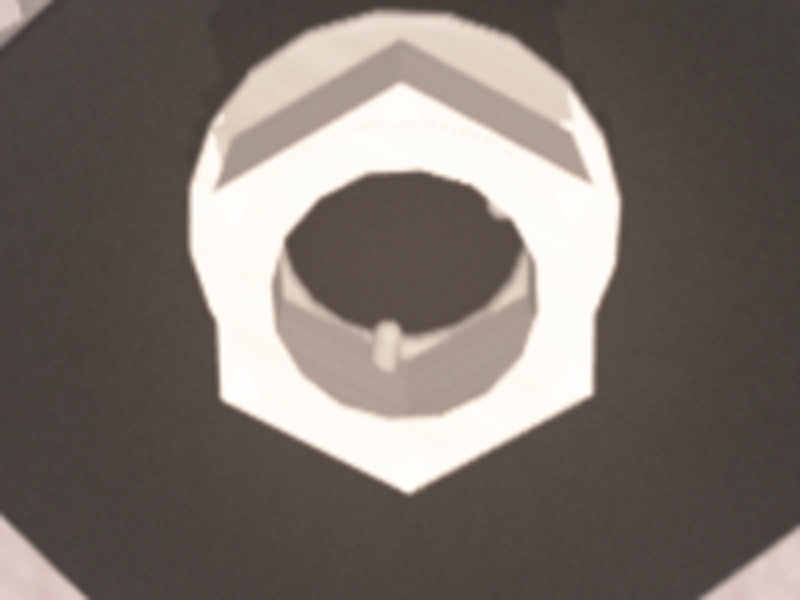

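```bash
python3 - <<'E'
from h import *
from scipy.optimize import least_squares
np.set_printoptions(precision=4,suppress=True)
o=bot.get_obs();p=bot.camera("wrist")
R=Ro.from_euler('xyz',o["tcp_rot"],degrees=True).as_matrix();print(R,o["ee_pos"])
C=np.array([(402,83),(213,190),(595,185),(220,402),(593,397),(408,493)])/4+[220,200]
W=np.array([at_z(p,*c,.034,o)[:2] for c in C])
def f(x):
    ph=np.radians(x[2]+60*np.arange(6)); K=x[:2]+.0531/2*np.c_[np.cos(ph),np.sin(ph)]
    d=np.linalg.norm(W[:,None]-K[None],axis=2);return d.min(1)*1e3
s=min((least_squares(f,[*W.mean(0),a],x_scale=[.01,.01,10]) for a in range(0,60,10)),key=lambda s:s.cost)
print("centre,corner az",s.x,s.fun,"flats",(s.x[2]%60)+30)
for l,z in [((387,328),.015),((497,205),.015)]:
    w=at_z(p,*(np.array(l)/4+[220,200]),z,o)[:2]-s.x[:2];print("lug",np.hypot(*w),np.degrees(np.arctan2(w[1],w[0])))
print("tool delta",R.T@(np.array([*s.x[:2],.0315])-o["ee_pos"]))
E
```

```text
[[ 0.0024  0.8901 -0.4559]
 [-0.0009 -0.4559 -0.8901]
 [-1.      0.0026 -0.0003]] [ 0.4542 -0.1599  0.1026]
centre,corner az [ 0.4562 -0.164   3.7404] [0.9336 1.1621 1.0816 1.3015 1.3656 0.9649] flats 33.7403934437492
lug 0.012250239744081806 -127.34503615842091
lug 0.01406370351051767 -2.3626637764257366
tool delta [0.0711 0.0035 0.0028]
```

```bash
python3 - <<'E'
from h import *
from scipy.optimize import least_squares
np.set_printoptions(precision=4,suppress=True)
o=bot.get_obs();print(o["ee_pos"],o["qd"]);p=bot.camera("wrist");save(p,"w3c.png",(220,200,200,150),4)
o0=dict(ee_pos=[.4511,-.1589,.0972],tcp_rot=[-82.3,89.6,160.6])
C=np.array([(402,83),(213,190),(595,185),(220,402),(593,397),(408,493)])/4+[220,200]
W=np.array([at_z(p,*c,.034,o0)[:2] for c in C])
def f(x):
    ph=np.radians(x[2]+60*np.arange(6)); K=x[:2]+.0531/2*np.c_[np.cos(ph),np.sin(ph)]
    d=np.linalg.norm(W[:,None]-K[None],axis=2);return d.min(1)*1e3
s=min((least_squares(f,[*W.mean(0),a],x_scale=[.01,.01,10]) for a in range(0,60,10)),key=lambda s:s.cost)
print("centre,corner az",s.x,s.fun,"flats",(s.x[2]%60)+30)
E
```

```text
[ 0.4545 -0.1599  0.1029] [ 0.1349 -0.123  -0.0315 -0.4769 -0.0049  0.0801]
centre,corner az [ 0.4534 -0.161  63.8635] [0.1602 0.6016 0.5504 0.6387 0.5761 0.198 ] flats 33.86354574478389
```

View pics/w3c.png

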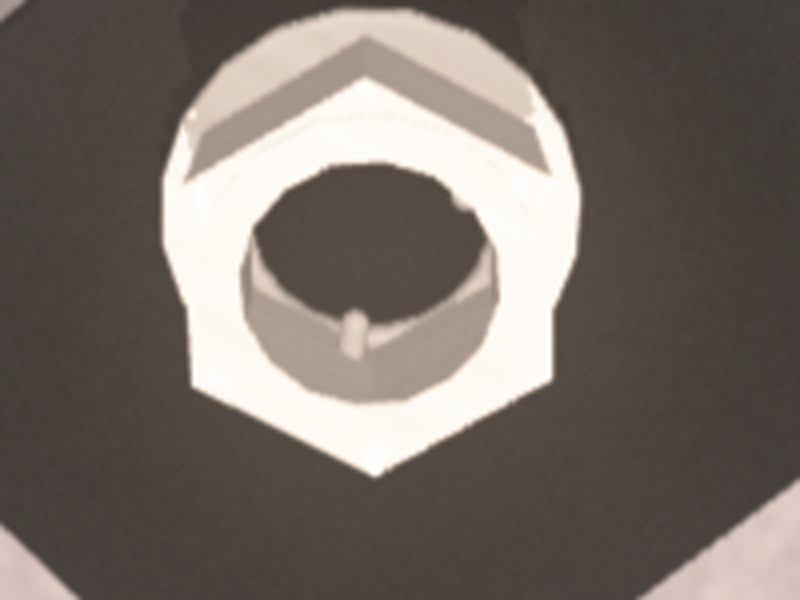

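```bash
cat >> h.py <<'E'
from scipy.optimize import least_squares
def hexfit(W):
    def f(x):
        ph=np.radians(x[2]+60*np.arange(6)); K=x[:2]+.0531/2*np.c_[np.cos(ph),np.sin(ph)]
        d=np.linalg.norm(W[:,None]-K[None],axis=2);return d.min(1)*1e3
    return min((least_squares(f,[*W.mean(0),a],x_scale=[.01,.01,10]) for a in range(0,60,10)),key=lambda s:s.cost)
E
python3 - <<'E'
from h import *
np.set_printoptions(precision=4,suppress=True)
o=bot.get_obs();print(o["ee_pos"],o["tcp_rot"],o["time"]);p=bot.camera("wrist")
o0=dict(ee_pos=[0.4545,-0.1599,0.1029],tcp_rot=o["tcp_rot"])
C=np.array([(366,77),(184,182),(551,175),(190,385),(552,380),(376,477)])/4+[220,200]
W=np.array([at_z(p,*c,.034,o0)[:2] for c in C]);s=hexfit(W);print(s.x,s.fun)
R=Ro.from_euler('xyz',o["tcp_rot"],degrees=True).as_matrix();print(R)
for l in [(353,315),(462,200)]:
    w=at_z(p,*(np.array(l)/4+[220,200]),.015,o0)[:2]-s.x[:2];print("lug",np.hypot(*w),np.degrees(np.arctan2(w[1],w[0])))
print(bot.get_obs()["ee_pos"])
E
```

```text
[ 0.4545 -0.1599  0.1028] [ 97.8568  89.7984 -19.2522] 3.75
[ 0.4533 -0.1607 63.8999] [0.0561 0.5393 0.6222 0.3665 0.3836 0.4627]
[[ 0.0033  0.8901 -0.4557]
 [-0.0012 -0.4557 -0.8901]
 [-1.      0.0035 -0.0005]]
lug 0.01205366772748288 -128.79045380382522
lug 0.013413426268496365 -5.532735349158631
[ 0.4544 -0.1598  0.1024]
```

```bash
python3 -m handwheel '[[-1,0,0,0.03,0,0.0014,-1],[-1,0,0,0.055,0,0.0014,-1],[-1,0,0,0.065,0,0.0014,-1],[-1,0,0,0.065,0,0.0014,-1],[-1,0,0,0.065,0,0.0014,-1],[-1,0,0,0.065,0,0.0014,-1]]'; python3 - <<'E'
from h import *
o=bot.get_obs();print(o["ee_pos"],o["wrist_force"],o["q"]); p=bot.camera("wrist");save(p,"w4.png");print(bot.get_obs()["ee_pos"])
E
```

```text
time: 4.55
ee_pos: [0.4533, -0.1608, 0.0363]
tcp_rot: [97.0, 89.9, -19.1]
wrist_force: [-0.6, -0.1, 0.9]
opening: 0.0852
[ 0.45331051 -0.16084209  0.03628358] [-0.55124674 -0.08678008  0.89886589] [-1.95359448e+01 -3.05945247e+00 -2.18481413e+01  7.11220041e+01
  7.51727397e-04  9.65666089e+01]
[ 0.45317555 -0.16082974  0.03608861]
```

View pics/w4.png

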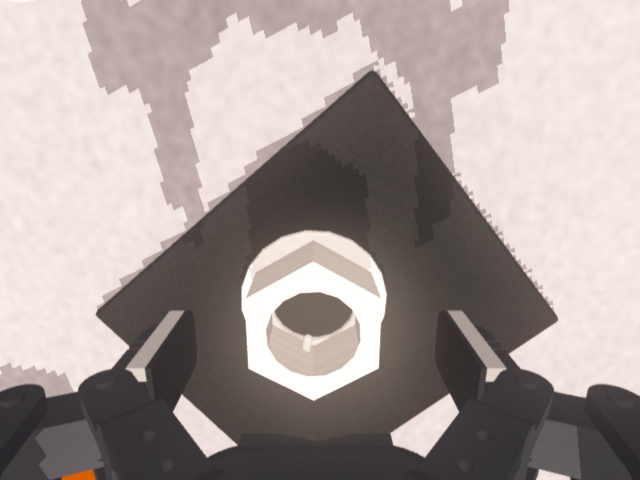

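```bash
python3 -m handwheel '[[0,0,0,0.004,0,0,-1],[0,0,0,0.004,0,0,1],[0,0,0,0.004,0,0,1],[0,0,0,0.004,0,0,1],[0,0,0,0.004,0,0,1],[0,0,0,0.004,0,0,1],[0,0,0,0.004,0,0,1]]' 35; python3 - <<'E'
from h import *
o=bot.get_obs();print(o["ee_pos"],o["wrist_force"],o["opening"],o["time"]); p=bot.camera("wrist");save(p,"w5.png",(160,200,320,240),2);print(bot.get_obs()["opening"])
E
```

```text
time: 5.48
ee_pos: [0.4528, -0.1607, 0.0314]
tcp_rot: [100.2, 90.0, -15.9]
wrist_force: [-0.9, -0.1, 2.5]
opening: 0.0449
[ 0.45281579 -0.16069118  0.03144103] [-0.85659005 -0.14086065  2.52155031] 0.044925786909816606 5.475
0.04539467755372871
```

View pics/w5.png

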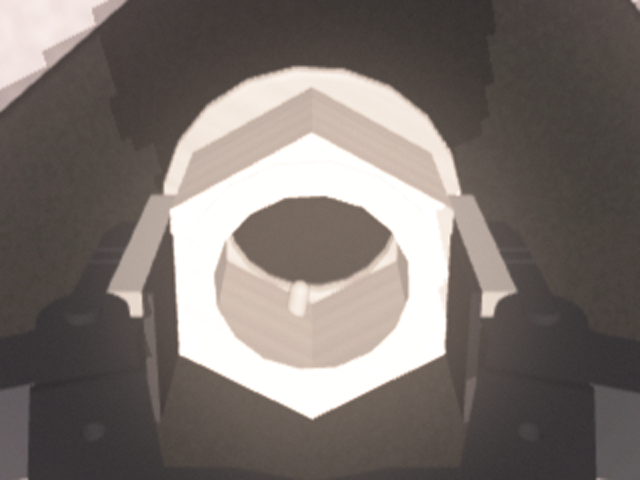

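```bash
python3 - <<'E'
from h import *
np.set_printoptions(precision=4,suppress=True)
o=bot.get_obs();p=bot.camera("wrist")
R=Ro.from_euler('xyz',o["tcp_rot"],degrees=True).as_matrix();az=np.degrees(np.arctan2(R[1,1],R[0,1]));print(az,R)
C=np.array([(312,133),(170,210),(455,207),(180,353),(445,353),(312,417)])/2+[160,200]
W=np.array([at_z(p,*c,.034,o)[:2] for c in C]);s=hexfit(W);print(s.x,s.fun,"in tool",R.T@(np.array([*s.x[:2],.034])-o["ee_pos"]))
w=at_z(p,*(np.array((299,283))/2+[160,200]),.015,o)[:2]-s.x[:2];print("lug",np.hypot(*w),np.degrees(np.arctan2(w[1],w[0]))-az)
h=np.radians(14-90);tz=np.array([np.cos(h),np.sin(h)]);T=np.array([*(np.array([.4655,.173])+.08*tz),.2]);print(T,R.T@(T-o["ee_pos"]))
E
```

```text
-26.105278895710274 [[ 0.0002  0.898  -0.44  ]
 [-0.0001 -0.44   -0.898 ]
 [-1.      0.0003 -0.    ]]
[ 0.4536 -0.1607  4.072 ] [0.0306 0.0884 0.4789 0.3181 0.423  0.1249] in tool [-0.0026  0.0008 -0.0003]
lug 0.011359273955082742 -102.86283490377413
[0.4849 0.0954 0.2   ] [-0.1686 -0.0839 -0.2441]
```

```bash
python3 -m handwheel '[[0,0,0,-0.02,0,0,1],[0,0,0,-0.06,0,0,1],[0,0,0,-0.12,0,0,1],[-10,0,0,-0.168,-0.02,-0.05,1],[-20,0,0,-0.168,-0.04,-0.11,1],[-30,0,0,-0.168,-0.06,-0.165,1],[-40,0,0,-0.168,-0.075,-0.22,1],[-40,0,0,-0.168,-0.084,-0.244,1],[-40,0,0,-0.168,-0.084,-0.244,1],[-40,0,0,-0.168,-0.084,-0.244,1],[-40,0,0,-0.168,-0.084,-0.244,1]]'; python3 - <<'E'
from h import *
o=bot.get_obs();print(o["ee_pos"],o["wrist_force"],o["opening"],o["time"],o["q"]); p=bot.camera("wrist");save(p,"w6.png")
for k in ["seat","thread_start","stud_top"]:
    for d in bot.tip_of(k,p):
        u=np.array(d["centre"])*[640,480];print(k,d["conf"],u,at_z(p,*u,dict(seat=.092,thread_start=.111,stud_top=.126)[k],o))
o=bot.get_obs();print(o["ee_pos"],o["tcp_rot"],o["qd"])
E
```

```text
time: 6.95
ee_pos: [0.4846, 0.0945, 0.1992]
tcp_rot: [-61.2, 90.0, -137.4]
wrist_force: [0.5, -0.0, -0.5]
opening: 0.0456
[0.48461171 0.09446725 0.19923276] [ 0.51473928 -0.00706761 -0.49408716] 0.045565953007595264 6.95 [ 1.10333461e+01 -3.46403341e+00 -4.11534590e+00  8.93571041e+01
 -5.17157391e-03  8.72220728e+01]
seat 0.82 [312.192 100.08 ] [0.46293962 0.17326773 0.092     ]
thread_start 0.81 [310.976  93.312] [0.46197855 0.17531917 0.111     ]
stud_top 0.77 [309.376  94.896] [0.46180656 0.17361129 0.126     ]
stud_top 0.25 [313.216  98.304] [0.46385068 0.1726058  0.126     ]
[0.48468109 0.09480373 0.19936449] [95.42824616 89.99002889 19.26251534] [ 0.10257253  0.10309698  0.01318205  0.08927509  0.00739252 -0.05351839]
```

View pics/w6.png

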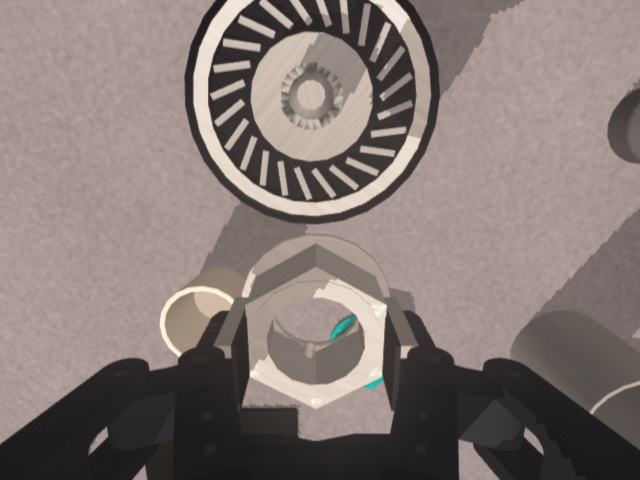

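```bash
python3 - <<'E'
from h import *
p=bot.camera("wrist");save(p,"w7c.png",(240,25,140,140),5)
E
```

```text
(no output)
```

View pics/w7c.png

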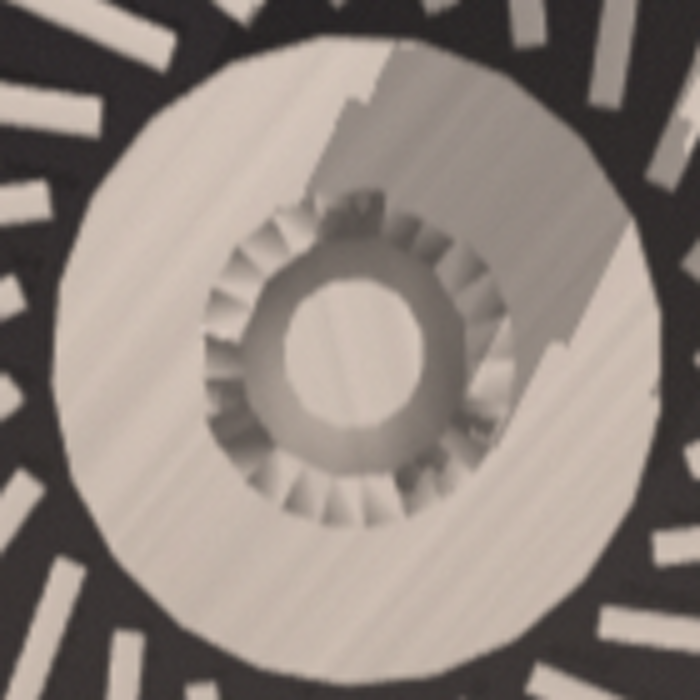

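```bash
python3 - <<'E'
from h import *
np.set_printoptions(precision=4,suppress=True)
o=bot.get_obs();p=bot.camera("wrist");print(o["ee_pos"],o["time"])
R=Ro.from_euler('xyz',o["tcp_rot"],degrees=True).as_matrix();print(np.degrees(np.arctan2(R[1,1],R[0,1])))
for u,z in [((311.6,97),.092),((310.8,95.4),.126),((311.2,96.3),.111)]:
    w=at_z(p,*u,z,o);print(w,R.T@(w-o["ee_pos"]))
E
```

```text
[0.4847 0.0949 0.1994] 7.2
13.844250990205314
[0.4623 0.1752 0.092 ] [ 0.1074 -0.0025 -0.0833]
[0.4625 0.174  0.126 ] [ 0.0734 -0.0026 -0.0821]
[0.4624 0.1745 0.111 ] [ 0.0884 -0.0026 -0.0826]
```

```bash
python3 -m handwheel '[[0,0,0,0.018,-0.003,-0.02,1],[0,0,0,0.035,-0.003,-0.037,1],[0,0,0,0.035,-0.003,-0.037,1],[0,0,0,0.035,-0.003,-0.037,1],[0,0,0,0.035,-0.003,-0.037,1]]'; python3 - <<'E'
from h import *
o=bot.get_obs();print(o["ee_pos"],o["wrist_force"],o["opening"],o["time"],o["tcp_rot"]); p=bot.camera("wrist");save(p,"w8.png");save(p,"w8c.png",(220,110,180,135),4)
print(bot.get_obs()["ee_pos"])
E
```

```text
time: 7.88
ee_pos: [0.4732, 0.1304, 0.1649]
tcp_rot: [85.2, 89.9, 9.1]
wrist_force: [0.4, 0.2, -1.6]
opening: 0.0453
[0.47323047 0.13043088 0.16485624] [ 0.44505982  0.19864643 -1.61222891] 0.04526391587217512 7.875 [85.21468365 89.94934923  9.09661201]
[0.47323335 0.13039442 0.16484942]
```

View pics/w8.png

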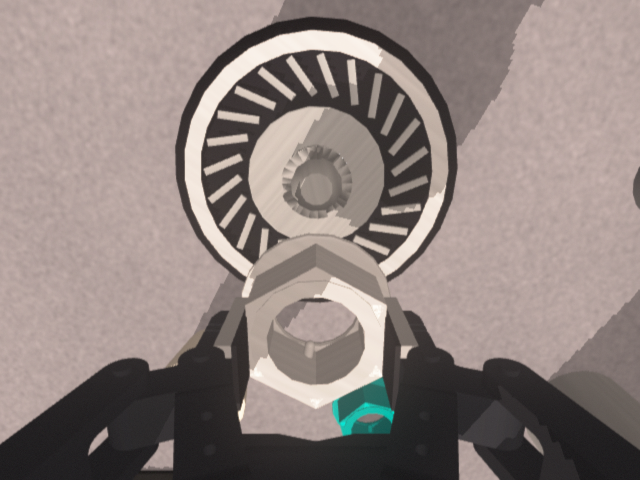

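View pics/w8c.png

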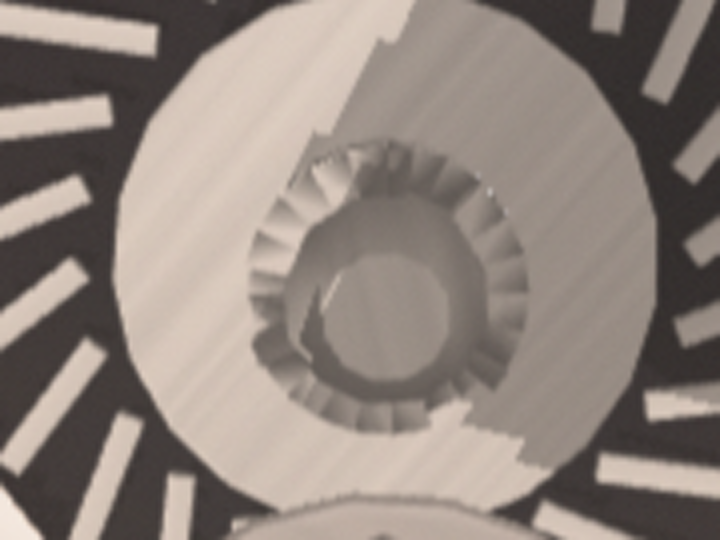

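```bash
python3 - <<'E'
from h import *
np.set_printoptions(precision=4,suppress=True)
o=bot.get_obs();p=bot.camera("wrist")
R=Ro.from_euler('xyz',o["tcp_rot"],degrees=True).as_matrix();print(np.degrees(np.arctan2(R[1,1],R[0,1])),R)
for u,z in [((316.75,189),.126),((316.5,110+(-15+515)/8),.092),((316.9,110+(140+432)/8),.111)]:
    w=at_z(p,*u,z,o);print(w,R.T@(w-o["ee_pos"]))
T=p["tool_from_camera"];Ti=np.linalg.inv(T)
for X in [(-.0026,0.0,0),(-.0026,.0008,-.0003),(.0235,0,0)]:
    c=Ti@np.array([*X,1]);print(X,c[0]/c[2]*p["fx"]+p["cx"],c[1]/c[2]*p["fy"]+p["cy"])
E
```

```text
13.873215935441138 [[ 0.0009  0.9708  0.2398]
 [ 0.0002  0.2398 -0.9708]
 [-1.      0.0009  0.    ]]
[0.4626 0.1739 0.126 ] [ 0.0388  0.     -0.0448]
[0.462  0.1763 0.092 ] [ 0.0728  0.     -0.0473]
[0.4625 0.1748 0.111 ] [ 0.0538  0.0001 -0.0457]
(-0.0026, 0.0, 0) 316.9136336634788 342.2669045081116
(-0.0026, 0.0008, -0.0003) 319.31240878468105 341.4668655945085
(0.0235, 0, 0) 316.67849184749696 307.99375009334847
```

```bash
python3 -m handwheel '[[0,0,0,0,0.0003,-0.022,1],[0,0,0,0,0.0003,-0.0445,1],[0,0,0,0.0145,0.0003,-0.0445,1],[0,0,0,0.0145,0.0003,-0.0445,1],[0,0,0,0.0145,0.0003,-0.0445,1],[0,0,0,0.0145,0.0003,-0.0445,1]]'; python3 - <<'E'
from h import *
np.set_printoptions(precision=4,suppress=True)
o=bot.get_obs();print(o["ee_pos"],o["wrist_force"],o["torque"],o["opening"]); 
for n,c in [("wrist",(160,200,320,240)),("side",(240,230,120,110)),("top",(150,210,110,100))]:
    p=bot.camera(n);save(p,n+"9.png",c,2 if n=="wrist" else 6)
o=bot.get_obs();print(o["ee_pos"],o["wrist_force"])
E
```

```text
time: 8.72
ee_pos: [0.4627, 0.1734, 0.1501]
tcp_rot: [84.5, 90.0, 8.4]
wrist_force: [-0.1, 0.8, -0.7]
opening: 0.0453
[0.4627 0.1734 0.1501] [-0.0754  0.7744 -0.7441] [ 0.0067 -0.0243 -0.0313] 0.04533032195946538
[0.4626 0.1737 0.15  ] [ 0.0324  0.3136 -0.5722]
```

View pics/wrist9.png

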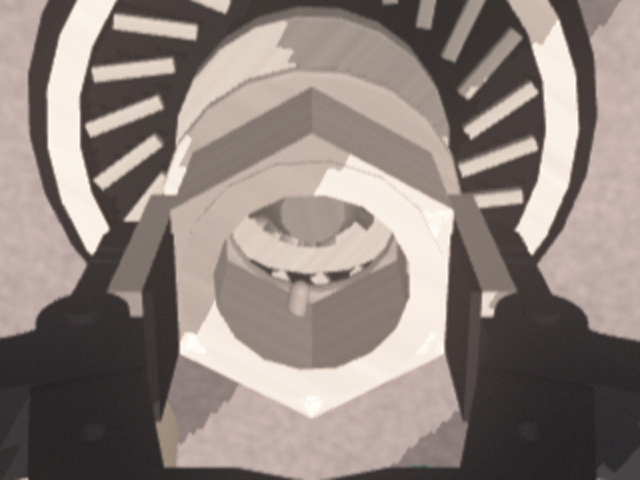

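View pics/side9.png

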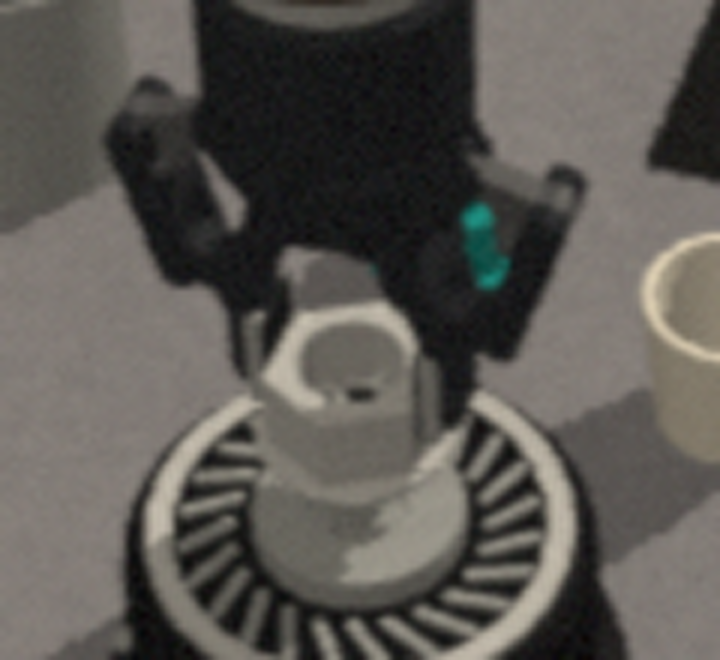

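```bash
python3 -m handwheel '[[0,0,0,0.006,0,0,1],[0,0,0,0.012,0,0,1],[0,0,0,0.012,0,0,1],[0,0,0,0.012,0,0,1]]'; python3 -m handwheel '[[0,0,0,0.0025,0,0,1],[0,0,0,0.0025,0,0,1],[0,0,0,0.0025,0,0,1]]'
```

```text
time: 9.38
ee_pos: [0.4624, 0.1739, 0.1377]
tcp_rot: [-91.7, 90.0, -167.8]
wrist_force: [-0.8, -0.2, -1.2]
opening: 0.0454
time: 9.75
ee_pos: [0.4625, 0.1739, 0.1353]
tcp_rot: [98.6, 90.0, 22.4]
wrist_force: [0.0, 0.6, -0.4]
opening: 0.0453
```

```bash
python3 -m handwheel '[[0,0,0,0.001,0,0,1],[0,0,0,0.0015,0,0,1],[0,0,0,0.0015,0,0,1]]'; python3 -m handwheel '[[0,0,0,0.001,0,0,1],[0,0,0,0.001,0,0,1],[0,0,0,0.001,0,0,1]]'
```

```text
time: 10.12
ee_pos: [0.4624, 0.1739, 0.1337]
tcp_rot: [-82.3, 90.0, -158.4]
wrist_force: [-0.4, 0.4, -1.0]
opening: 0.0452
time: 10.5
ee_pos: [0.4625, 0.1739, 0.1328]
tcp_rot: [121.3, 90.0, 45.2]
wrist_force: [-0.2, -0.4, -1.1]
opening: 0.0455
```

```bash
python3 -m handwheel '[[0,0,0,0.001,0,0,1],[0,0,0,0.001,0,0,1],[0,0,0,0.001,0,0,1]]'; python3 -m handwheel '[[0,0,0,0.001,0,0,1],[0,0,0,0.001,0,0,1],[0,0,0,0.001,0,0,1]]'
```

```text
time: 10.88
ee_pos: [0.4625, 0.1739, 0.1318]
tcp_rot: [118.9, 90.0, 42.8]
wrist_force: [-0.0, -0.9, -0.6]
opening: 0.0456
time: 11.25
ee_pos: [0.4625, 0.1739, 0.1309]
tcp_rot: [96.1, 90.0, 20.0]
wrist_force: [-0.2, -0.2, 0.9]
opening: 0.0453
```

```bash
python3 -m handwheel '[[0,0,0,0.001,0,0,1],[0,0,0,0.001,0,0,1],[0,0,0,0.001,0,0,1]]'
```

```text
time: 11.62
ee_pos: [0.4626, 0.174, 0.1307]
tcp_rot: [99.4, 89.9, 23.3]
wrist_force: [-2.7, -0.7, 7.3]
opening: 0.0454
```

```bash
python3 -m handwheel '[[-4,0,0,-0.0004,0,0,1],[-8,0,0,-0.0004,0,0,1],[-8,0,0,-0.0004,0,0,1]]'
```

```text
time: 12.0
ee_pos: [0.4628, 0.174, 0.1307]
tcp_rot: [89.9, 89.9, 21.8]
wrist_force: [-0.1, -0.4, 5.5]
opening: 0.0453
```

```bash
python3 -m handwheel '[[-4,0,0,0,0,0,1],[-8,0,0,0,0,0,1],[-8,0,0,0,0,0,1]]'; python3 -c "
from workcell import bot
o=bot.get_obs();print(o['torque'],o['wrist_force'])"
```

```text
time: 12.38
ee_pos: [0.4628, 0.174, 0.1307]
tcp_rot: [80.7, 89.9, 20.5]
wrist_force: [0.3, -0.3, 5.7]
opening: 0.0454
[-0.01556323 -0.00037929  0.03520694] [ 0.32692924 -0.31304434  5.67365361]
```

```bash
python3 -m handwheel '[[-4,0,0,0,0,0,1],[-8,0,0,0,0,0,1],[-8,0,0,0,0,0,1]]'
```

```text
time: 12.75
ee_pos: [0.4628, 0.174, 0.1307]
tcp_rot: [71.1, 89.9, 19.0]
wrist_force: [-0.5, 0.7, 5.5]
opening: 0.0453
```

```bash
python3 -m handwheel '[[-3,0,0,0,0,0,1],[-6,0,0,0,0,0,1],[-6,0,0,0,0,0,1]]'
```

```text
time: 13.12
ee_pos: [0.4622, 0.1737, 0.1304]
tcp_rot: [-76.5, 90.0, -122.7]
wrist_force: [-2.9, -2.1, 5.8]
opening: 0.0456
```

```bash
python3 -m handwheel '[[-3,0,0,0,0,0,1],[-3,0,0,0,0,0,1],[-3,0,0,0,0,0,1]]';  python3 -c "
from workcell import bot
o=bot.get_obs();print(o['torque'],o['wrist_force'],o['ee_pos'])"
```

```text
time: 13.5
ee_pos: [0.4625, 0.1738, 0.1303]
tcp_rot: [4.5, 90.0, -38.7]
wrist_force: [-1.0, -1.4, 5.9]
opening: 0.0455
[-0.38803673  0.27899397 -0.02874223] [-0.95611058 -1.44747983  5.94324689] [0.4624726  0.17381939 0.13031267]
```

```bash
python3 - <<'E'
from h import *
np.set_printoptions(precision=4,suppress=True)
o=bot.get_obs();print(o["ee_pos"],o["tcp_rot"],o["wrist_force"],o["torque"])
for n,c in [("wrist",(160,200,320,240)),("side",(240,230,120,110))]:
    p=bot.camera(n);save(p,n+"10.png",c,2 if n=="wrist" else 6)
o=bot.get_obs();print(o["ee_pos"],o["wrist_force"],o["torque"])
R=Ro.from_euler('xyz',o["tcp_rot"],degrees=True).as_matrix();print(R)
E
```

```text
[0.4625 0.1738 0.1303] [  4.4608  89.9883 -38.746 ] [-0.9561 -1.4475  5.9432] [-0.388   0.279  -0.0287]
[0.4625 0.1738 0.1303] [-1.5029 -2.2736  5.4345] [-0.3925  0.1851  0.0061]
[[ 0.0002  0.6842  0.7293]
 [-0.0001  0.7293 -0.6842]
 [-1.      0.0001  0.0002]]
```

View pics/wrist10.png

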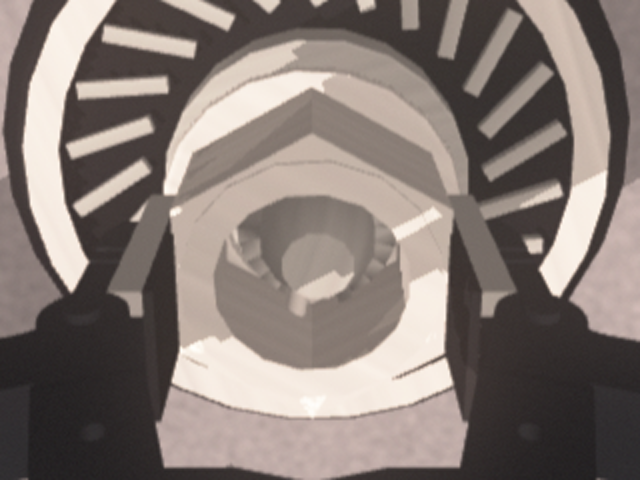

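View pics/side10.png

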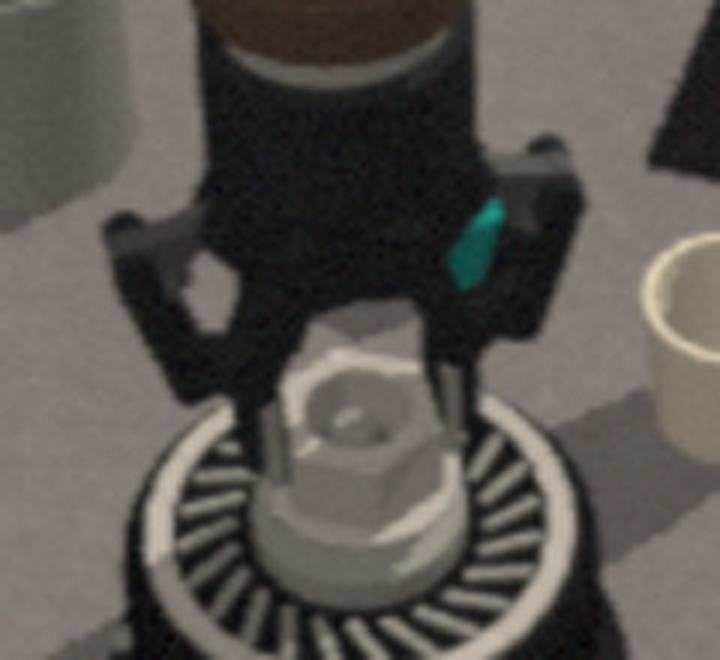

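```bash
python3 -m handwheel '[[-2,0,0,0,0,0,1],[-4,0,0,0,0,0,1],[-4,0,0,0,0,0,1]]';  python3 -c "
from workcell import bot
o=bot.get_obs();print(o['torque'],o['wrist_force'],o['ee_pos'])"
```

```text
time: 13.98
ee_pos: [0.4625, 0.174, 0.1299]
tcp_rot: [144.5, 90.0, 105.4]
wrist_force: [1.3, 0.8, -0.1]
opening: 0.0456
[ 0.10357163 -0.191496    0.01725935] [ 1.26726769  0.84828836 -0.14710016] [0.46253789 0.17402448 0.12989198]
```

```bash
python3 -m handwheel '[[0,0,0,0.001,0,0,1],[0,0,0,0.002,0,0,1],[0,0,0,0.002,0,0,1]]';  python3 -c "
from workcell import bot
o=bot.get_obs();print(o['torque'],o['wrist_force'],o['ee_pos'])"
```

```text
time: 14.35
ee_pos: [0.4629, 0.1742, 0.1282]
tcp_rot: [72.6, 89.9, 33.5]
wrist_force: [4.3, 3.4, -0.4]
opening: 0.0452
[ 0.65379772 -0.97130503  0.06471832] [ 4.33881494  3.35965544 -0.40029419] [0.46290745 0.17417991 0.12824444]
```

```bash
python3 -m handwheel '[[-2,0,0,0,0.0003,0,1],[-3,0,0,0,0.0003,0,1],[-3,0,0,0,0.0003,0,1]]';  python3 -c "
from workcell import bot
o=bot.get_obs();print(o['torque'],o['wrist_force'],o['ee_pos'])"
```

```text
time: 14.72
ee_pos: [0.4626, 0.174, 0.1281]
tcp_rot: [-106.2, 90.0, -142.3]
wrist_force: [2.8, 1.1, 1.7]
opening: 0.0458
[ 0.22452041 -0.55884829  0.00940195] [2.76399214 1.13534875 1.66157623] [0.46255421 0.17402241 0.128074  ]
```

```bash
python3 -m handwheel '[[0,0,0,0,0.0003,0.0002,1],[0,0,0,0.0015,0.0003,0.0002,1],[0,0,0,0.0015,0.0003,0.0002,1]]';  python3 -c "
from workcell import bot
o=bot.get_obs();print(o['torque'],o['wrist_force'],o['ee_pos'])"
```

```text
time: 15.1
ee_pos: [0.4625, 0.174, 0.1261]
tcp_rot: [-122.1, 89.9, -158.3]
wrist_force: [0.4, 0.9, -1.6]
opening: 0.0451
[ 0.04143042 -0.09783923  0.04932155] [ 0.3521478   0.94388386 -1.55300531] [0.4625475  0.17403717 0.12614235]
```

```bash
python3 -m handwheel '[[0,0,0,0.001,0,0,1],[0,0,0,0.002,0,0,1],[0,0,0,0.002,0,0,1]]';  python3 -c "
from workcell import bot
o=bot.get_obs();print(o['torque'],o['wrist_force'],o['ee_pos'])"
```

```text
time: 15.48
ee_pos: [0.4629, 0.1742, 0.1245]
tcp_rot: [-120.3, 90.0, -156.4]
wrist_force: [0.3, 0.1, -0.6]
opening: 0.0452
[ 0.01095248 -0.00330536 -0.0225909 ] [ 0.25127328  0.11878561 -0.55432026] [0.46288048 0.17417837 0.1245412 ]
```

```bash
python3 -m handwheel '[[0,0,0,0.001,0,0,1],[0,0,0,0.001,0,0,1],[0,0,0,0.001,0,0,1]]';  python3 -c "
from workcell import bot
o=bot.get_obs();print(o['torque'],o['wrist_force'],o['ee_pos'])"
```

```text
time: 15.85
ee_pos: [0.463, 0.1742, 0.1237]
tcp_rot: [-66.8, 90.0, -102.9]
wrist_force: [-0.6, -0.1, -1.7]
opening: 0.0454
[0.01898831 0.01379043 0.04086525] [-0.57319077 -0.06676529 -1.71401586] [0.46297344 0.17421505 0.12368734]
```

```bash
python3 -m handwheel '[[0,0,0,0.001,0,0,1],[0,0,0,0.001,0,0,1],[0,0,0,0.001,0,0,1]]';  python3 -c "
from workcell import bot
o=bot.get_obs();print(o['torque'],o['wrist_force'],o['ee_pos'])"
```

```text
time: 16.23
ee_pos: [0.4631, 0.1743, 0.1231]
tcp_rot: [56.4, 90.0, 20.2]
wrist_force: [-1.3, 0.1, 4.4]
opening: 0.0452
[-0.0510581   0.28272299 -0.00397102] [-1.28528094  0.11451744  4.42108513] [0.46310796 0.17428722 0.12306399]
```

```bash
python3 -m handwheel '[[4,0,0,0.0001,0,0,1],[8,0,0,0.0003,0,0,1],[8,0,0,0.0003,0,0,1]]';  python3 -c "
from workcell import bot
o=bot.get_obs();print(o['torque'],o['wrist_force'],o['ee_pos'],o['q'][5])"
```

```text
time: 16.6
ee_pos: [0.4635, 0.1745, 0.123]
tcp_rot: [70.6, 89.9, 26.4]
wrist_force: [-0.4, 0.9, 5.1]
opening: 0.0452
[ 0.09554406 -0.03908554 -0.02601463] [-0.36706852  0.89857516  5.08660534] [0.46348188 0.17446518 0.12302117] 64.78688559256922
```

```bash
python3 -m handwheel '[[4,0,0,0,0,0,1],[8,0,0,0,0,0,1],[8,0,0,0,0,0,1]]';  python3 -c "
from workcell import bot
o=bot.get_obs();print(o['torque'],o['wrist_force'],o['ee_pos'],o['q'][5])"
```

```text
time: 16.98
ee_pos: [0.4634, 0.1744, 0.1228]
tcp_rot: [75.4, 89.9, 23.4]
wrist_force: [1.6, 0.4, 5.6]
opening: 0.0453
[ 0.08917176 -0.17827901 -0.11611517] [1.57264128 0.44408609 5.64411908] [0.46341094 0.17443487 0.12281852] 72.70197168012125
```

```bash
python3 -m handwheel '[[3,0,0,0,0,0,1],[6,0,0,0,0,0,1],[6,0,0,0,0,0,1]]';  python3 -c "
from workcell import bot
o=bot.get_obs();print(o['torque'],o['wrist_force'],o['ee_pos'],o['q'][5])"
```

```text
time: 17.35
ee_pos: [0.4631, 0.1743, 0.1225]
tcp_rot: [83.1, 90.0, 25.1]
wrist_force: [0.9, 0.8, 4.9]
opening: 0.0453
[ 0.09522206 -0.09486439 -0.02091677] [0.87161063 0.83082477 4.91528449] [0.463113   0.17430836 0.12249969] 78.6306992625001
```

```bash
python3 -m handwheel '[[4,0,0,0.0002,0,0,1],[8,0,0,0.0004,0,0,1],[8,0,0,0.0004,0,0,1]]';  python3 -c "
from workcell import bot
o=bot.get_obs();print(o['torque'],o['wrist_force'],o['ee_pos'],o['q'][5])"
```

```text
time: 17.73
ee_pos: [0.463, 0.1742, 0.122]
tcp_rot: [89.1, 90.0, 23.2]
wrist_force: [-0.5, 0.5, 3.1]
opening: 0.0454
[ 0.07459861 -0.066973    0.01200174] [-0.4861984   0.48404102  3.12525244] [0.46299699 0.17424708 0.12197481] 86.60114648554642
```

```bash
python3 -m handwheel '[[4,0,0,0.0002,0,0,1],[8,0,0,0.0004,0,0,1],[8,0,0,0.0004,0,0,1]]';  python3 -c "
from workcell import bot
o=bot.get_obs();print(o['torque'],o['wrist_force'],o['ee_pos'],o['q'][5])"
```

```text
time: 18.1
ee_pos: [0.463, 0.1742, 0.1216]
tcp_rot: [-9.4, 90.0, -83.3]
wrist_force: [0.3, -0.6, 3.0]
opening: 0.0454
[-0.05441136 -0.16109054 -0.07541017] [ 0.34255804 -0.5787927   2.96192379] [0.46298818 0.17420343 0.12155694] 94.57126001347663
```

```bash
python3 -m handwheel '[[5,0,0,0.0002,0,0,1],[10,0,0,0.0005,0,0,1],[10,0,0,0.0005,0,0,1]]';  python3 -c "
from workcell import bot
o=bot.get_obs();print(o['torque'],o['wrist_force'],o['ee_pos'],o['q'][5])"
```

```text
time: 18.48
ee_pos: [0.4629, 0.1742, 0.121]
tcp_rot: [-55.5, 90.0, -139.4]
wrist_force: [0.2, 0.1, 2.1]
opening: 0.0453
[-0.00487793 -0.03989163 -0.01185988] [0.23285843 0.07311138 2.05775105] [0.46291533 0.17416612 0.12096037] 104.54423071789837
```

```bash
python3 -m handwheel '[[5,0,0,0.0002,0,0,1],[10,0,0,0.0005,0,0,1],[10,0,0,0.0005,0,0,1]]';  python3 -c "
from workcell import bot
o=bot.get_obs();print(o['torque'],o['wrist_force'],o['ee_pos'],o['q'][5])"
```

```text
time: 18.85
ee_pos: [0.4628, 0.1741, 0.1204]
tcp_rot: [-53.9, 90.0, -147.8]
wrist_force: [-0.2, 0.1, 1.1]
opening: 0.0454
[-0.04880351 -0.00802981 -0.08729221] [-0.18840501  0.09364004  1.12828131] [0.46283877 0.17413943 0.12036474] 114.51361201900801
```

```bash
python3 -m handwheel '[[4,0,0,0.0003,0,0,1],[8,0,0,0.0006,0,0,1],[8,0,0,0.0006,0,0,1]]';  python3 -c "
from workcell import bot
o=bot.get_obs();print(o['torque'],o['wrist_force'],o['ee_pos'],o['q'][5],o['opening'])"
```

```text
time: 19.23
ee_pos: [0.4629, 0.1742, 0.1199]
tcp_rot: [-33.3, 90.0, -135.2]
wrist_force: [1.1, 0.1, 1.3]
opening: 0.0455
[-0.0704059  -0.06031924 -0.0136257 ] [1.0790989  0.05599512 1.29660062] [0.46294698 0.17417513 0.11991725] 122.50250393457286 0.04548569757119209
```

```bash
python3 -m handwheel '[[3,0,0,0.0002,0,0,1],[6,0,0,0.0004,0,0,1],[6,0,0,0.0004,0,0,1]]';  python3 -c "
from workcell import bot
o=bot.get_obs();print(o['torque'],o['wrist_force'],o['ee_pos'],o['q'][5],o['opening'])"
```

```text
time: 19.6
ee_pos: [0.463, 0.1742, 0.1196]
tcp_rot: [-12.6, 90.0, -120.5]
wrist_force: [0.8, -0.1, 2.6]
opening: 0.0453
[-0.12110194 -0.10432296  0.03716462] [ 0.79903142 -0.14699246  2.56259472] [0.46297299 0.17417761 0.11958597] 128.52115553451983 0.045252002631116936
```

```bash
python3 -m handwheel '[[2,0,0,0.0001,0,0,1],[5,0,0,0.0003,0,0,1],[5,0,0,0.0003,0,0,1]]';  python3 -c "
from workcell import bot
o=bot.get_obs();print(o['torque'],o['wrist_force'],o['ee_pos'],o['q'][5],o['opening'])"
```

```text
time: 19.98
ee_pos: [0.463, 0.1742, 0.1195]
tcp_rot: [-170.6, 90.0, 76.4]
wrist_force: [-0.7, 0.5, 4.7]
opening: 0.0454
[-0.07776009  0.12619658 -0.021958  ] [-0.70864575  0.54994652  4.74563223] [0.46296106 0.17424535 0.11945706] 133.6844729758082 0.04538409910669635
```

```bash
python3 -m handwheel '[[2,0,0,0.0001,0,0,1],[4,0,0,0.0002,0,0,1],[4,0,0,0.0002,0,0,1]]';  python3 -c "
from workcell import bot
o=bot.get_obs();print(o['torque'],o['wrist_force'],o['ee_pos'],o['q'][5],o['opening'])"
```

```text
time: 20.35
ee_pos: [0.4626, 0.1742, 0.1194]
tcp_rot: [-71.1, 90.0, 171.8]
wrist_force: [-2.9, -0.5, 6.2]
opening: 0.0453
[-0.19289789  0.62816164 -0.0928978 ] [-2.908179   -0.48453527  6.19593084] [0.46263984 0.1742272  0.11939716] 137.72764883147553 0.0452842868522631
```

```bash
python3 -m handwheel '[[2,0,0,-0.0001,0,0,1],[3,0,0,-0.0002,0,0,1],[3,0,0,-0.0002,0,0,1]]';  python3 -c "
from workcell import bot
o=bot.get_obs();print(o['torque'],o['wrist_force'],o['ee_pos'],o['q'][5],o['opening'])"
```

```text
time: 20.72
ee_pos: [0.4621, 0.1742, 0.1194]
tcp_rot: [-53.8, 89.9, -173.9]
wrist_force: [-5.7, -1.4, 7.7]
opening: 0.0452
[-0.25212936  1.00118071  0.0472305 ] [-5.72009386 -1.42451855  7.66603549] [0.46212023 0.17415854 0.11941731] 140.70597858565193 0.04515208446891665
```

```bash
python3 -m handwheel '[[0,0,0,-0.0002,-0.0003,0.0003,1],[1.5,0,0,-0.0002,-0.0003,0.0003,1],[1.5,0,0,-0.0002,-0.0003,0.0003,1]]';  python3 - <<'E'
from h import *
np.set_printoptions(precision=4,suppress=True)
o=bot.get_obs();print(o['torque'],o['wrist_force'],o['ee_pos'],o['q'][5],o['opening'])
for n,c in [("wrist",(160,200,320,240)),("side",(240,230,120,110))]:
    p=bot.camera(n);save(p,n+"11.png",c,2 if n=="wrist" else 6)
E
```

```text
time: 21.1
ee_pos: [0.4618, 0.174, 0.1194]
tcp_rot: [-49.0, 89.9, -170.6]
wrist_force: [-4.9, -1.1, 6.2]
opening: 0.0451
[-0.2956  1.0447  0.1891] [-4.8656 -1.053   6.2097] [0.4618 0.174  0.1194] 142.25266487049763 0.0451305474551565
```

View pics/wrist11.png

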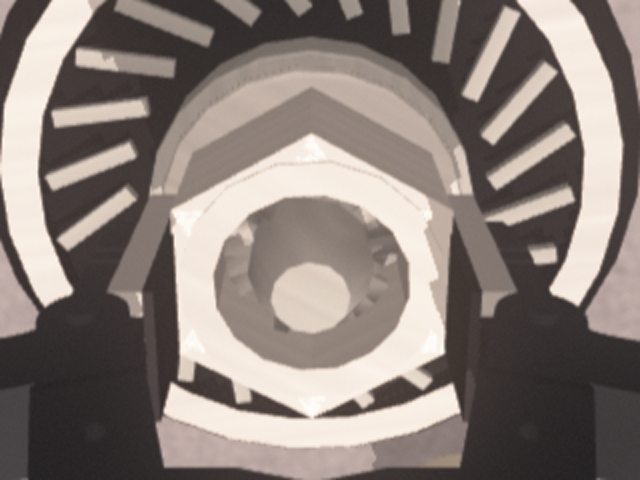

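View pics/side11.png

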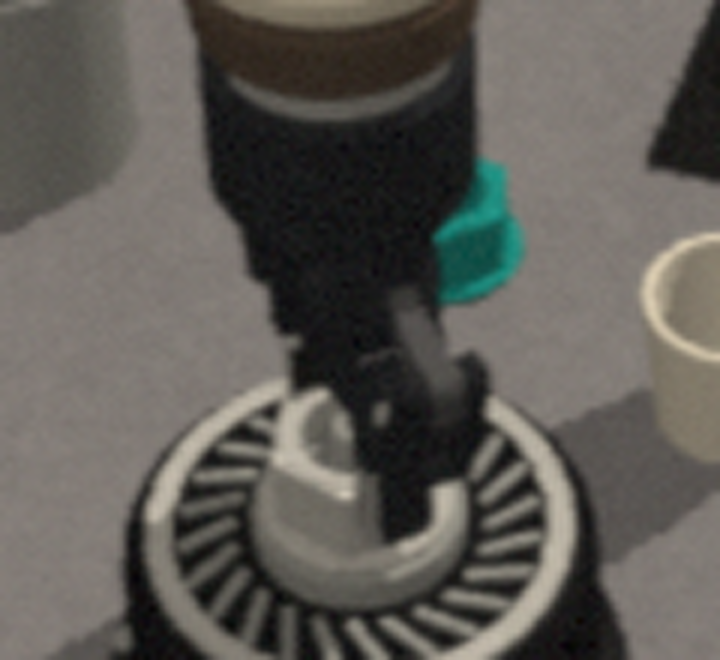

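```bash
python3 -m handwheel '[[0,0,0,0,-0.0003,0.0002,1],[1,0,0,0,-0.0003,0.0002,1],[1,0,0,0,-0.0003,0.0002,1]]';  python3 - <<'E'
from h import *
np.set_printoptions(precision=4,suppress=True)
o=bot.get_obs();print(o['torque'],o['wrist_force'],o['ee_pos'],o['q'][5],o['opening'])
E
```

```text
time: 21.58
ee_pos: [0.4617, 0.174, 0.1194]
tcp_rot: [-40.7, 89.9, -163.3]
wrist_force: [-4.2, -1.8, 5.8]
opening: 0.0449
[-0.2796  0.7683  0.2138] [-4.2253 -1.7573  5.8155] [0.4617 0.174  0.1194] 143.26344063925848 0.04489857939270996
```

```bash
python3 -m handwheel '[[0,0,0,-0.0004,0,0,0],[0,0,0,-0.0004,0,0,-0.5],[0,0,0,-0.0004,0,0,-0.7],[0,0,0,-0.0004,0,0,-0.7],[0,0,0,-0.0004,0,0,-0.7]]';  python3 - <<'E'
from h import *
np.set_printoptions(precision=4,suppress=True)
o=bot.get_obs();print(o['torque'],o['wrist_force'],o['ee_pos'],o['q'][5],o['opening'])
p=bot.camera("wrist");save(p,"w12.png",(160,200,320,240),2)
E
```

```text
time: 22.2
ee_pos: [0.4623, 0.1741, 0.1199]
tcp_rot: [151.9, 90.0, 29.3]
wrist_force: [-0.1, -0.1, 0.2]
opening: 0.0722
[-0.0315  0.0177 -0.0335] [-0.1365 -0.0792  0.1822] [0.4623 0.1741 0.1199] 143.24730355885237 0.0721892033835078
```

View pics/w12.png

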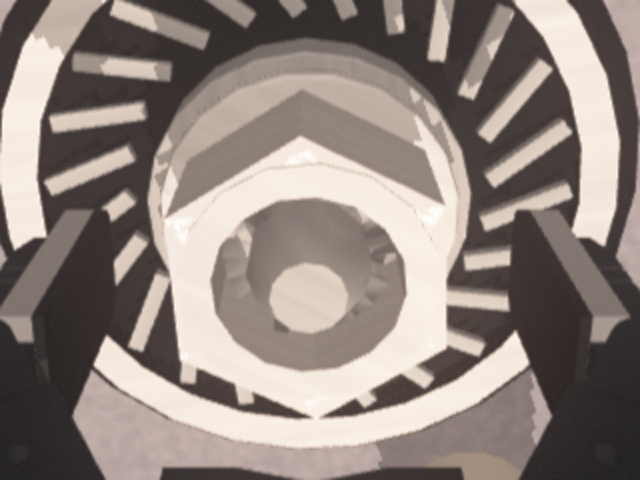

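```bash
python3 - <<'E'
from h import *
np.set_printoptions(precision=4,suppress=True)
o=bot.get_obs();p=bot.camera("wrist");save(p,"w13.png",(230,250,170,170),4)
R=Ro.from_euler('xyz',o["tcp_rot"],degrees=True).as_matrix();az=np.degrees(np.arctan2(R[1,1],R[0,1]))
C=np.array([(303,137),(165,215),(442,205),(180,360),(447,350),(316,417)])/2+[160,200]
W=np.array([at_z(p,*c,.122,o)[:2] for c in C]);s=hexfit(W);print(az,s.x,(s.x[2]+30-az+30)%60-30,s.fun,R.T@(np.array([*s.x[:2],.122])-o["ee_pos"]))
w=at_z(p,*(np.array((307,298))/2+[160,200]),.126,o);print("stud top",w,R.T@(w-o["ee_pos"]))
E
```

```text
-32.60648816799645 [ 0.4624  0.1738 59.9403] 2.5468058867894285 [0.3528 0.5331 0.772  0.3749 0.4529 0.2217] [-0.0021  0.0003  0.0002]
stud top [0.4621 0.1738 0.126 ] [-0.0061  0.      0.0003]
```

View pics/w13.png

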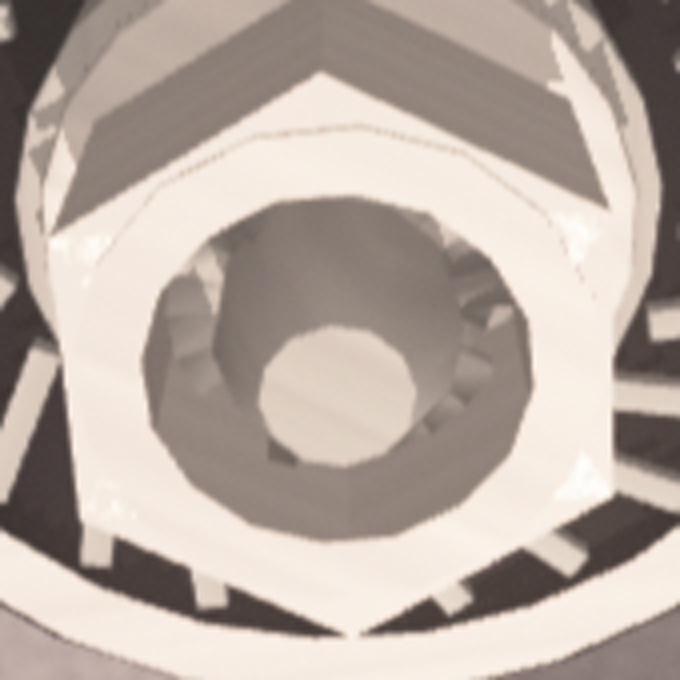

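```bash
python3 -m handwheel '[[-2.5,0,0,0,0,0,-0.7],[-2.5,0,0,0,0,0,-0.7],[-2.5,0,0,0,0,0,1],[-2.5,0,0,0,0,0,1],[-2.5,0,0,0,0,0,1],[-2.5,0,0,0,0,0,1],[-2.5,0,0,0,0,0,1]]' 35;  python3 - <<'E'
from h import *
np.set_printoptions(precision=4,suppress=True)
o=bot.get_obs();print(o['torque'],o['wrist_force'],o['ee_pos'],o['q'][5],o['opening'])
E
```

```text
time: 23.18
ee_pos: [0.462, 0.1742, 0.12]
tcp_rot: [-102.4, 90.0, 137.5]
wrist_force: [-5.0, 0.2, 4.2]
opening: 0.0454
[0.1671 0.9277 0.0444] [-5.0057  0.1962  4.1568] [0.462  0.1742 0.12  ] 140.7537431206651 0.045421605662728536
```

```bash
python3 -m handwheel '[[0,0,0,0.0003,0,0,1],[1,0,0,0.0005,0,0,1],[1,0,0,0.0005,0,0,1],[1,0,0,0.0005,0,0,1]]';  python3 - <<'E'
from h import *
np.set_printoptions(precision=4,suppress=True)
o=bot.get_obs();print(o['torque'],o['wrist_force'],o['ee_pos'],o['q'][5],o['opening'])
E
```

```text
time: 23.68
ee_pos: [0.4621, 0.1742, 0.12]
tcp_rot: [-178.2, 90.0, 60.7]
wrist_force: [-5.9, -0.2, 8.6]
opening: 0.0454
[ 0.0501  1.2045 -0.0284] [-5.9468 -0.2081  8.5978] [0.4621 0.1742 0.12  ] 141.74922449903522 0.0454017463532328
```

```bash
python3 -m handwheel '[[0,0,0,-0.0003,-0.0004,0.0003,1],[1,0,0,-0.0003,-0.0004,0.0003,1],[1,0,0,-0.0003,-0.0004,0.0003,1]]';  python3 - <<'E'
from h import *
np.set_printoptions(precision=4,suppress=True)
o=bot.get_obs();print(o['torque'],o['wrist_force'],o['ee_pos'],o['q'][5],o['opening'])
E
```

```text
time: 24.05
ee_pos: [0.4619, 0.1742, 0.1201]
tcp_rot: [149.0, 90.0, 26.9]
wrist_force: [-1.9, 1.2, 6.1]
opening: 0.045
[0.1756 0.5682 0.1693] [-1.9067  1.1695  6.1296] [0.4619 0.1742 0.1201] 142.77935569389254 0.0449915977169103
```

```bash
python3 -m handwheel '[[1,0,0,0,-0.0002,0.0001,1],[1,0,0,0,-0.0002,0.0001,1],[1,0,0,0,-0.0002,0.0001,1]]';  python3 - <<'E'
from h import *
np.set_printoptions(precision=4,suppress=True)
o=bot.get_obs();print(o['torque'],o['wrist_force'],o['ee_pos'],o['q'][5],o['opening'])
p=bot.camera("wrist");save(p,"w14.png",(230,250,170,170),4)
E
```

```text
time: 24.42
ee_pos: [0.4619, 0.1742, 0.1201]
tcp_rot: [139.0, 89.9, 15.9]
wrist_force: [-2.1, 0.3, 5.7]
opening: 0.0451
[0.1535 0.4233 0.3691] [-2.0694  0.3115  5.6596] [0.4619 0.1742 0.1201] 143.7708241870196 0.0450597452859799
```

View pics/w14.png

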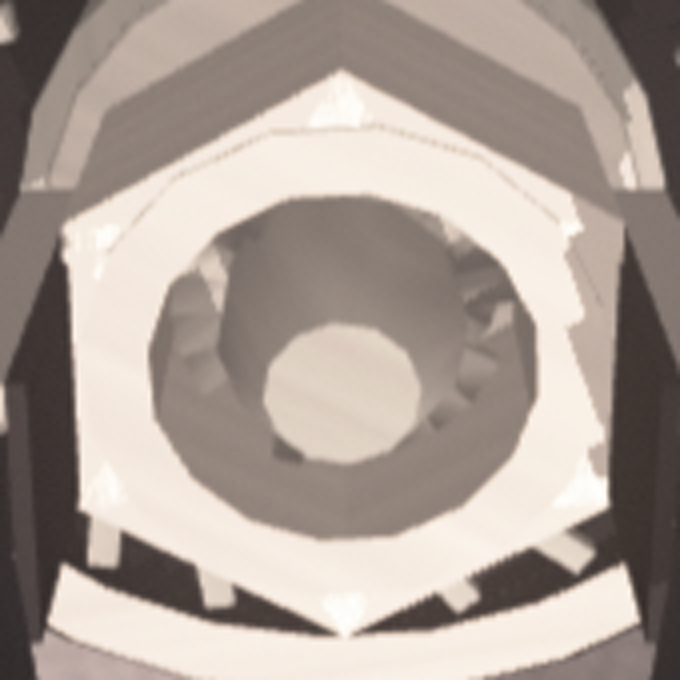

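```bash
python3 -m handwheel '[[-1,0,0,-0.0002,0,0,1],[-1.4,0,0,-0.0003,0,0,1],[-1.4,0,0,-0.0003,0,0,1]]';  python3 - <<'E'
from h import *
np.set_printoptions(precision=4,suppress=True)
o=bot.get_obs();print(o['torque'],o['wrist_force'],o['ee_pos'],o['q'][5],o['opening'])
E
```

```text
time: 24.85
ee_pos: [0.4618, 0.1742, 0.1201]
tcp_rot: [138.4, 90.0, 16.7]
wrist_force: [1.5, 1.9, 3.1]
opening: 0.0456
[ 0.3912 -0.2209  0.1384] [1.5422 1.9068 3.0917] [0.4618 0.1742 0.1201] 142.37159328786333 0.0456280288672889
```

Torque is relaxed to 0.14 N m with a light press of about 3 N. Now I let go and lift off a little to check.

```bash
python3 -m handwheel '[[-0.4,0,0,0,0,0,0],[-0.4,0,0,0,0,0,-0.5],[-0.4,0,0,0,0,0,-0.9],[-0.4,0,0,0,0,0,-1],[-0.4,0,0,0,0,0,-1],[-0.4,0,0,-0.01,0,0,-1],[-0.4,0,0,-0.04,0,0,-1],[-0.4,0,0,-0.07,0,0,-1],[-0.4,0,0,-0.08,0,0,-1],[-0.4,0,0,-0.08,0,0,-1],[-0.4,0,0,-0.08,0,0,-1]]';  python3 - <<'E'
from h import *
np.set_printoptions(precision=4,suppress=True)
o=bot.get_obs();print(o['torque'],o['wrist_force'],o['ee_pos'],o['q'][5],o['opening'])
for n,c in [("wrist",(210,190,220,165)),("side",(240,250,110,90)),("top",(150,210,110,100))]:
    p=bot.camera(n);save(p,n+"15.png",c,3.5 if n=="wrist" else 6)
E
```

```text
time: 26.22
ee_pos: [0.4611, 0.174, 0.1988]
tcp_rot: [-37.0, 89.9, -158.3]
wrist_force: [0.3, 0.0, -0.9]
opening: 0.0857
[ 0.0121  0.0105 -0.0539] [ 0.277   0.0467 -0.8634] [0.4611 0.174  0.1988] 141.97236267807213 0.08573277562249763
```

View pics/wrist15.png

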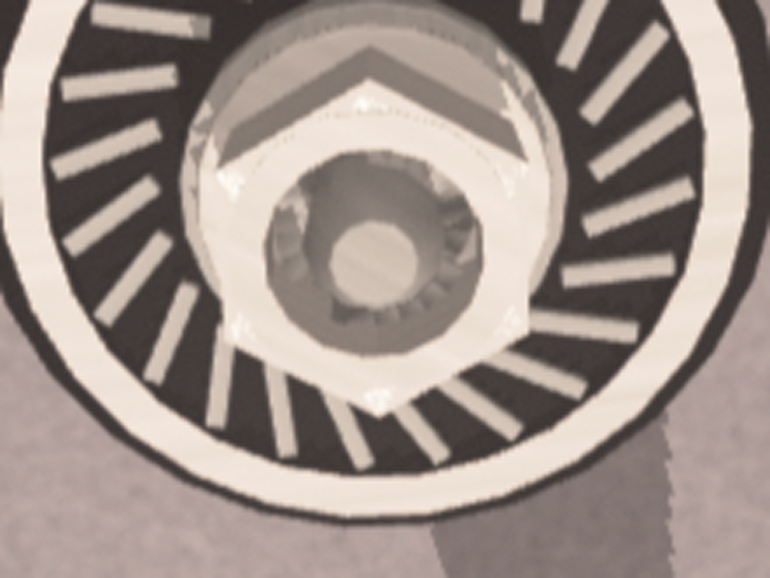

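View pics/side15.png

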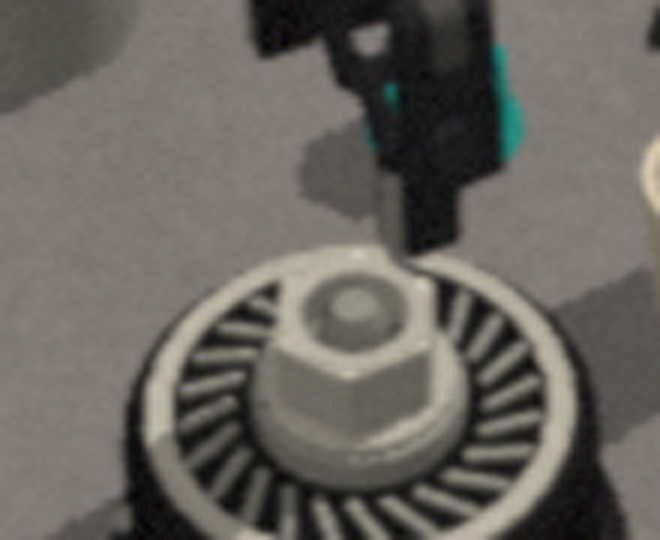

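```bash
python3 - <<'E'
from h import *
p=bot.camera("top");save(p,"top16.png")
o=bot.get_obs();print(o["time"],o["wrist_force"],o["qd"].round(2))
p=bot.camera("wrist");C=None
for d in bot.tip_of("nut",p): 
    u=np.array(d["centre"])*[640,480];print(d["conf"],u,at_z(p,*u,.092,o))
E
```

```text
26.425 [-0.07801851  0.10923125  0.63238633] [ 0.03 -0.02  0.32  0.11  0.06 -0.03]
0.73 [313.024 243.888] [0.46114132 0.17556532 0.092     ]
0.7 [510.208 333.504] [0.5368436  0.06032946 0.092     ]
```

View pics/top16.png

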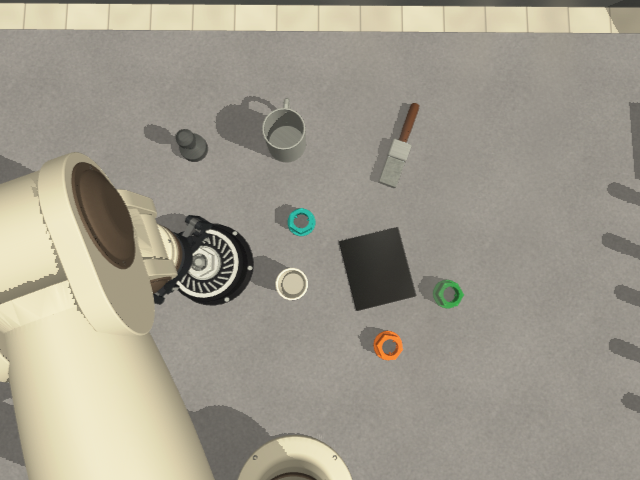

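The top picture shows the cup (292,284), pitcher (285,134), tamper (191,145) and brush (400,145) where they were. The nut is on the stud, the mat is empty and the gripper is clear. I'm handing in.

```bash
python3 -c "
from workcell import bot
print(bot.job_done())"
```

```text
the job is handed in; nothing more can be done
None
```

The aluminium flange nut is on the stud, turned down to the solid stop and let go. I handed the job in at about 26.5 s of the 64 s allowed.

- **Backing off:** I pressed with about 6 N and turned the nut counter-clockwise about 40°. It came off the ridges there, and I lowered it about 8 mm into the gaps.
- **Turning home:** I turned it clockwise about 85–88°. It sank about 3.8 mm, and the descent stopped before the turning stop, so I take the flange to be on the hub. I then let go, gripped it again and confirmed the stop.
- **Forces:** The largest values I read were about 0.37 N m of turning and about 9 N of press. Readings came only at the end of each move, so short peaks in between were not seen.
- **Last checks:** The nut is centred on the stud, and I could see no gap under the flange. The wrist force was near zero and the gripper open about 80 mm above. The cup, pitcher, tamper and brush have not moved in the top picture.

**Not fully in agreement:**
- On release the nut settled about 1.5–3° back from where I had held it against the stop. I put this down to it re-centring on the stud.
- The total descent came to about 11.4–11.6 mm against the nominal 12. That is within my height error, but I did not measure the flange-to-hub contact directly.

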